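Set up a bar clamp for a panel glue-up

TASK

Get the bar clamp ready for a glue-up: take every plywood saddle off the peg rack, lifting it over the peg's upturned tip, and set it astride the clamp's bar, fully down and square across the bar, with at least a finger's width (15 mm) of clear bar between saddles. Also lift the wooden stop arm off its pivot pin, turn it end for end and put it back fully down on the pin between its ribs, so that its long end points over the bar. Leave the glue bottle, the plane and the mallet where they are.

Things in the scene. Friction and masses are not known exactly. Their poses are not given: they have to be found in the camera images.
- rack: low wooden peg rack, fixed: a beam 440 mm long (y), 30 mm thick (x), 28 high, top 165 mm above the bench, on posts near its ends. Origin on the bench under the middle. Four level flat steel pegs, 10 mm wide, 8 high, stand out to its -x side at y = -150, -50, 50, 150 mm, tops 155 mm above the bench, with upturned tips: foremost point x = -110, top 171 mm above the bench
- peg0 (a point): point on top of the rack's peg at y = -150 mm, 62 mm out from the beam's middle; axes as the rack's. The tip's top is 16 mm higher than this, its foremost point 48 mm farther out (-x)
- saddle0: plywood saddle, upright plate 24 mm thick (x), 84 wide (y), 153 high (z), 0.12-0.24 kg; origin: middle of its underside. Slot 36 wide, 75 deep, open below, between two legs. Above it a hole 26 wide, z = 87 to 125 mm, hangs it on a peg (it may swing), plate square to the peg, underside 30 mm over the bench, some 62 mm out from the beam. Pinch the 28 mm high top strip. None if absent
- saddle1: another plywood saddle like saddle0, on another peg (one per peg); None if absent
- saddle2: another plywood saddle like saddle0, on another peg (one per peg); None if absent
- saddle3: another plywood saddle like saddle0, on another peg (one per peg); None if absent
- clamp: bar clamp, fixed; origin on the bench under the bar's middle. Steel bar along y, 24 mm wide (x), 36 deep, top 105 mm above the bench, clear below. Room for saddles: y = -190 to 135 mm (the turned stop arm reaches back to 150). At the -y end a jaw (face y = -204, top 125 mm); at +y a wooden pedestal (y = 210 to 320, 90 mm in x, top 130 mm). A saddle fully down has its origin 30 mm above the bench, its x axis along the bar
- bar_mid (a point): middle of the bar's top face; axes as the clamp's
- pin (a point): foot of the upright pivot pin (steel, 14 mm thick, 31 mm high, narrowed top) on top of the clamp's pedestal, at y = 265 mm of the clamp; axes as the clamp's. On either side (x) a rib 10 mm high and 60 mm long, 41 mm apart, keeps the stop arm in line with the bar: it cannot swing round, but must be lifted off
- stop_arm: dark wooden arm 150 mm long (x), 36 wide, 22 thick, 0.11-0.22 kg; origin at the middle of its underside, under the centre of mass. Upright round knob, 36 mm across, on its middle (z = 22 to 67 mm) to hold it by. An 18 mm through hole lies 40 mm from the middle towards its short end (-x). It starts on the pin, long end (+x) pointing away from the bar
- stop_hole (a point): centre of the stop arm's hole, at its underside
- stop_tip (a point): middle of the end face of the stop arm's long end, at its underside, 115 mm from the hole
- glue: white glue bottle with a red cap, 64 mm across, 170 mm high, standing loose; origin under it; leave alone
- plane: wooden bench plane, 200 x 62 mm, loose on the bench; leave alone
- mallet: wooden mallet lying on the bench, about 290 mm long; leave alone
Not all that is in view belongs to the job. What is shaped like the saddle2 but turquoise is not meant.

How it is judged (in metres and radians):
At the end, for the whole second after the job is handed in: Each saddle astride the bar, down within 6 mm, 12 mm of its line, upright to 0.12 rad, square to 0.3 rad, centres 37 mm apart or more, at rest. Stop arm on the pin (within 6 mm, height within 5 mm), level to 0.08 rad, long end over the bar, at rest (x of saddle0 in the frame of clamp between -0.012 and 0.012 m and y of saddle0 in the frame of clamp between -0.2 and 0.2 m and z of saddle0 in the frame of clamp between 0.024 and 0.036 m and angle between each of saddle0, saddle1, saddle2, saddle3's own z axis and vertical below 0.12 rad and angle between the x axis of each of saddle0, saddle1, saddle2, saddle3 and the y axis of clamp, either way round below 0.3 rad and linear speed of each of saddle0, saddle1, saddle2, saddle3, stop_arm below 0.02 m/s and x of saddle1 in the frame of clamp between -0.012 and 0.012 m and y of saddle1 in the frame of clamp between -0.2 and 0.2 m and z of saddle1 in the frame of clamp between 0.024 and 0.036 m and x of saddle2 in the frame of clamp between -0.012 and 0.012 m and y of saddle2 in the frame of clamp between -0.2 and 0.2 m and z of saddle2 in the frame of clamp between 0.024 and 0.036 m and x of saddle3 in the frame of clamp between -0.012 and 0.012 m and y of saddle3 in the frame of clamp between -0.2 and 0.2 m and z of saddle3 in the frame of clamp between 0.024 and 0.036 m and distance between each of saddle1, saddle2, saddle3 and saddle0 above 0.037 m and distance between each of saddle2, saddle3 and saddle1 above 0.037 m and distance between saddle3 and saddle2 above 0.037 m and horizontal distance between stop_hole and pin below 0.006 m and z of stop_hole in the frame of pin between -0.005 and 0.005 m and y of stop_tip in the frame of pin below -0.1 m and angle between stop_arm's own z axis and vertical below 0.08 rad); the robot touches nothing.
It fails at once if the glue bottle is moved or tipped (distance of glue from where it was at the start of the episode above 0.03 m or angle between glue's own z axis and vertical above 0.4 rad).
It fails at once if the plane is moved (distance of plane from where it was at the start of the episode above 0.03 m).
It fails at once if the mallet is moved (distance of mallet from where it was at the start of the episode above 0.03 m).
Of saddle0, saddle1, saddle2, saddle3 only 2 to 4 are there at a start; the rules pass over those that are not, and their reading is None.
At some moment in a run one of saddle0, saddle1, saddle2, saddle3 may be knocked a few centimetres aside while the robot is not near it.
It also fails if it takes over 210 s, if anything falls off the work surface, if the arm or the gripper's body presses on something with over 40 N, if the wrist force passes 120 N, or if a joint passes its speed limit or range.

ROBOT

A 6-joint arm with a two-finger parallel gripper is mounted at the origin on the work surface. World frame = base frame: x ahead of the robot, y to its left, z up, the work surface at z = 0. Lengths are in mm, angles in rad, forces in N, time in s.
With the tool pointing down it reaches from about 350 to 925 mm from the base axis. Payload 6.4 kg.
Tool frame: the origin (TCP) lies at the very end of the fingers, on their centre line; the grasp point (between the pads) lies 19 mm behind it (arm.tcp_to_grasp is the distance from the TCP to the grasp point, in mm); x points along the fingers, y is the direction in which the jaws open and shut, and the axes are right-handed (so a half turn about x gives the same grasp; the last joint's range is limited). The gripper opens to 94 mm and grips with 3 to 60 N. Pads are 16 mm wide; open, the fingers measure 119 mm over their backs; the gripper's body (75 mm by 177 mm) begins 78 mm behind the grasp point.
Start: joints at [1.007, 0.245, 1.558, -0, 1.339, -0.174], TCP at [247, 601.253, 205.455] pointing down, gripper open.
Joint ranges: [-3.13, 3.13], [-1.02, 2.26], [0.13, 2.54], [-0.95, 4.09], [0.21, 2.88], [-2.74, 2.74]. Speed limits (rad/s): [2.57, 2.57, 3.14, 3.14, 3.14, 3.14].

INTERFACE

Orientations are given as a 3x3 rotation matrix whose columns are the frame's x, y, z axes.
In Python, from cell import arm gives the robot as it stands.
- The arm moves only by the tool jog_arm, never from a script. Its argument "series" is a list of rows, each a list of 6 numbers: the shift along the tool's x, y, z normalised to -1 to 1, where 1 is 0.5 m, then the turn, a rotation vector about the tool's x, y, z normalised to -1 to 1, where 1 is pi rad. In form: [[tx, ty, tz, wx, wy, wz], ...]. A call has 1 to 12 rows; each row is the pose to reach, as a shift and turn from the pose commanded when the call began, along the tool's axes at that moment, turning the shorter way round; what a row does not reach only later rows make up. A row lasts 1/8 s, in which the tool goes at most 62.5 mm and 10.7 degrees, less where a joint would pass 70% of its speed; a pose out of reach is approached as far as the arm can. A call with a number of a shift or a turn outside -1 to 1 is refused whole. A call with a gripper value outside its range is refused whole. "hand" is the closure in counts, from 0 (fully open) to 255 (shut), set as the call begins (left out, the last holds). The fingers move at their own pace and stop on an object; "grip_force" is the grip in N (left out, the last holds). Time passes only in rows, so rows that repeat a pose let the fingers close. It gives the time, the measured TCP pose, the force and the opening at its end, in the units of the state.
- arm.sense(): the state, without advancing time (a new reading comes with each control period).
- arm.camera(name): name is "scene" or "top"; returns a dict with "pixels" (384x512x3 uint8, red, green, blue), "camera_matrix" (3x3 intrinsics, pixels), "k1" (the pictures are not rectified: a ray, as slopes to the right and down, at radius r is drawn at 1 + k1 r^2 times it, then the intrinsics apply), "camera_from_world" (4x4, takes a point from world to camera coordinates). Camera axes: x right, y up, looking along -z (the intrinsics and any distortion apply to the point x, -y, -z); pixel columns grow to the right and rows downward; lengths in mm; the calibration is good to about 2 mm. A picture is of the moment at which its call begins. There is no depth.
- arm.sign_off(): hands the job in, once; it reports no verdict.
The state is a dict: "t": time; "q": joint angles; "joint_vel": joint speeds; "joint_torque": joint torques, N m; "tcp_pos": TCP position; "tcp_rot": TCP orientation; "contact_force": force on the tool from outside, world axes, zero at the start; "ft_torque": the same for the moment, N m; "finger_gap": opening from 0.0 (shut) to 1.0 (fully open).
Only numpy, scipy, OpenCV 4.12 (cv2) and the standard library are available. Lean on these libraries where they do the work, as an engineer would, in place of code of your own. Each camera call takes 0.05 s, during which the arm holds its last target.

## Working session

There is one attempt and no reset: what is moved stays moved. The work goes in short steps, Python scripts to look and compute and a tool call to move; the robot and the scene stay as the last step left them, time stands still between calls to the robot, and variables do not carry over. Pictures are saved under pics/ and viewed, and the job is handed in when it is done.

Besides the shell and the picture viewer there is one more tool, called after "Call:" by a JSON object that holds its "name" and its "arguments". jog_arm: Moves the arm, as the interface text tells. Scaled input: -1 to 1 covers 0.5 m each way for a shift and pi rad each way for a turn. Its arguments: {"type":"object","properties":{"series":{"type":"array","items":{"type":"array","items":{"type":"number"}}},"hand":{"type":"number"},"grip_force":{"type":"number"}},"required":["series"]}

```bash
ls; mkdir -p pics; python3 - <<'E'
from cell import arm
import cv2,numpy as np,pickle
s=arm.sense()
print(s)
for n in("scene","top"):
    c=arm.camera(n); pickle.dump(c,open(n+"0.pkl","wb"))
    cv2.imwrite(f"pics/{n}0.png",cv2.resize(c["pixels"][:,:,::-1],(800,600),interpolation=cv2.INTER_CUBIC))
    print(n,c["camera_matrix"],c["k1"],np.round(c["camera_from_world"],3))
E
```

```text
pics
{'t': 0.0, 'q': array([ 1.00690763e+00,  2.45790784e-01,  1.55901102e+00, -3.77215425e-05,
        1.33866802e+00, -1.74106431e-01]), 'joint_vel': array([-1.47312691e-03,  1.82834157e-04,  7.66657341e-06, -1.72632042e-03,
        7.18819601e-04, -6.56694507e-04]), 'joint_torque': array([ 6.00892745e-04, -4.15845644e+01, -3.14597404e+01,  6.83547347e-02,
        3.32872721e-02, -1.50167757e-04]), 'tcp_pos': array([246.67588812, 600.72944522, 204.36185836]), 'tcp_rot': array([[-9.72273798e-04,  3.79978064e-01,  9.24994987e-01],
       [-1.60616706e-03,  9.24993637e-01, -3.79979198e-01],
       [-9.99998237e-01, -1.85514030e-03, -2.89038827e-04]]), 'contact_force': array([-0.06856267,  1.05028831,  0.12739067]), 'ft_torque': array([ 0.01378208, -0.05227276,  0.02297192]), 'finger_gap': 1.0011780206143663}
scene [[365.12754318   0.         257.74111282]
 [  0.         365.12754318 191.88363425]
 [  0.           0.           1.        ]] -0.09761670890398828 [[-9.50000e-01  3.11000e-01 -8.00000e-03  5.89051e+02]
 [-2.16000e-01 -6.41000e-01  7.36000e-01  4.27290e+01]
 [ 2.24000e-01  7.02000e-01  6.76000e-01 -1.60128e+03]
 [ 0.00000e+00  0.00000e+00  0.00000e+00  1.00000e+00]]
top [[461.5738683    0.         259.10487525]
 [  0.         461.5738683  190.91853   ]
 [  0.           0.           1.        ]] 0.008495582268018385 [[ 1.600000e-02 -1.000000e+00  1.800000e-02 -4.718400e+01]
 [ 9.950000e-01  1.800000e-02  9.900000e-02 -6.143530e+02]
 [-1.000000e-01  1.600000e-02  9.950000e-01 -1.856277e+03]
 [ 0.000000e+00  0.000000e+00  0.000000e+00  1.000000e+00]]
```

View pics/scene0.png

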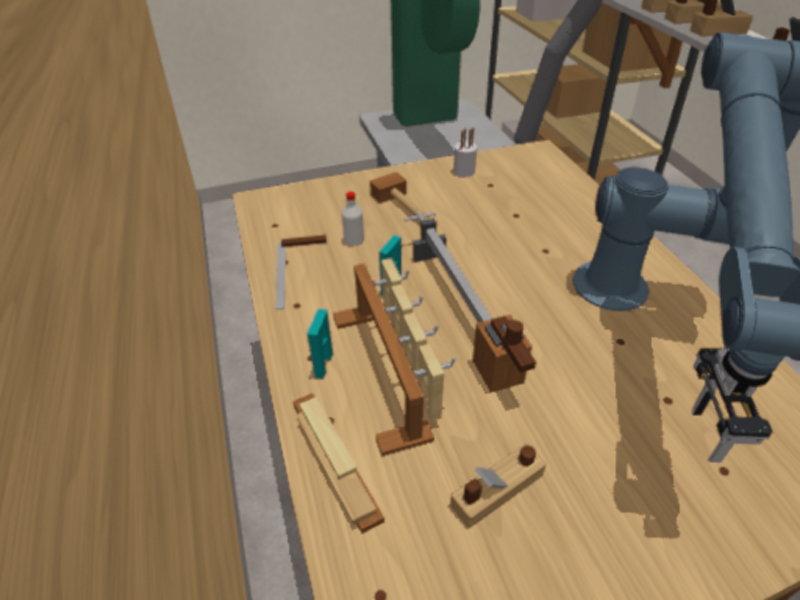

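View pics/top0.png

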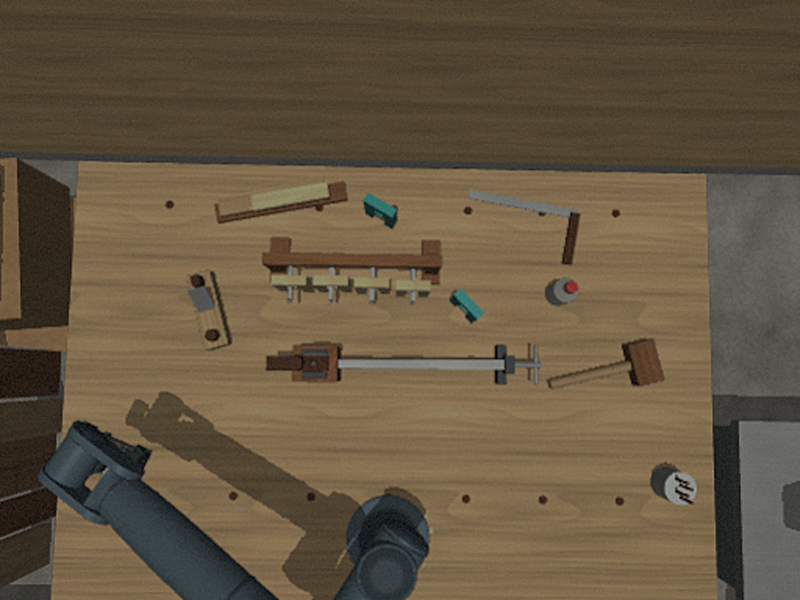

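Top view (800 px scale): four yellow saddles on the rack's pegs at columns ~290, 332, 372 and 412, row ~285. The clamp bar runs along row 364 (columns 340–500), with the pedestal and stop arm at about (315, 363). The turquoise decoy is at (466, 305), the glue at (565, 291), the plane at (208, 310) and the mallet at (610, 370). Next I'll measure these.

```bash
cat > h.py <<'E'
import numpy as np,cv2,pickle
def ray(c,u,v):
    K=c["camera_matrix"];k=c["k1"];T=c["camera_from_world"]
    d=np.array([(u-K[0,2])/K[0,0],(v-K[1,2])/K[1,1]]);s=d.copy()
    for _ in range(20): s=d/(1+k*(s@s))
    R=T[:3,:3];o=-R.T@T[:3,3]
    return o,R.T@np.array([s[0],-s[1],-1])
def onz(c,u,v,z):
    o,d=ray(c,u,v);return o+d*(z-o[2])/d[2]
def proj(c,p):
    T=c["camera_from_world"];q=T[:3,:3]@np.asarray(p,float)+T[:3,3]
    s=np.array([q[0],-q[1]])/-q[2];s=s*(1+c["k1"]*(s@s));K=c["camera_matrix"]
    return K[0,0]*s[0]+K[0,2],K[1,1]*s[1]+K[1,2]
def crop(c,r0,r1,c0,c1,f,name):
    im=c["pixels"][r0:r1,c0:c1,::-1]
    cv2.imwrite(name,cv2.resize(im,None,fx=f,fy=f,interpolation=cv2.INTER_CUBIC))
E
python3 - <<'E'
from h import *
t=pickle.load(open("top0.pkl","rb"));s=pickle.load(open("scene0.pkl","rb"))
crop(t,145,250,160,350,4.2,"pics/topc.png")
crop(s,140,290,190,360,4,"pics/scc.png")
def masks(c):
    h=cv2.cvtColor(c["pixels"],cv2.COLOR_RGB2HSV);return h
h=masks(t)
for (u,v) in [(290*.64,281*.64),(331*.64,283*.64),(320*.64,350*.64),(420*.64,364*.64),(350*.64,262*.64),(290*.64,364*.64),(315*.64,350*.64)]:
    print((u,v),h[int(v),int(u)],t["pixels"][int(v),int(u)])
E
```

```text
(185.6, 179.84) [ 23  86 142] [142 130  94]
(211.84, 181.12) [ 25  84 146] [146 138  98]
(204.8, 224.0) [120  12  63] [60 60 63]
(268.8, 232.96) [ 45   8 132] [130 132 128]
(224.0, 167.68) [ 12 126 105] [105  74  53]
(185.6, 232.96) [  7 120  64] [64 41 34]
(201.6, 224.0) [75 16 62] [58 62 60]
```

View pics/topc.png

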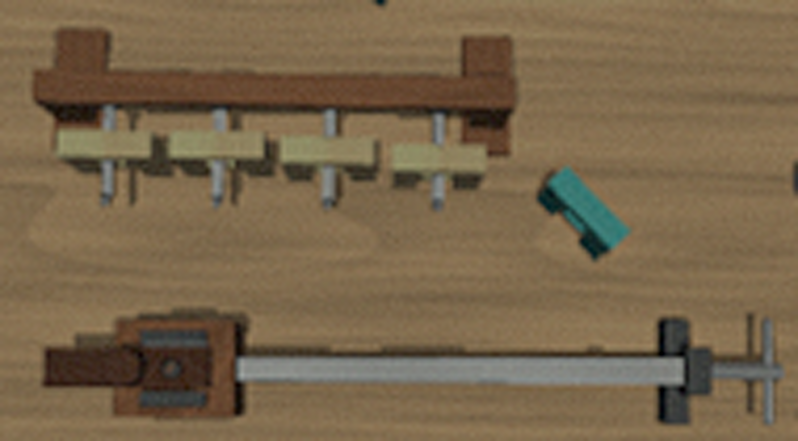

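View pics/scc.png

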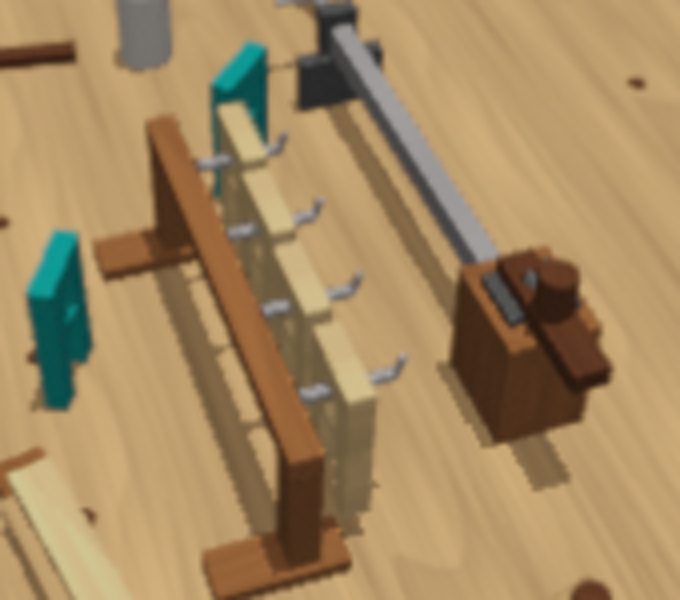

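Both views agree: four yellow saddles on four pegs, plus turquoise decoys off the rack. Next come the poses from colour masks.

```bash
cat > meas.py <<'E'
from h import *
def comps(m,amin):
    n,l,st,ce=cv2.connectedComponentsWithStats(m.astype(np.uint8),connectivity=4)
    return [(l==i) for i in range(1,n) if st[i,4]>=amin]
def rect(c,m,z):
    cs,_=cv2.findContours(m.astype(np.uint8),cv2.RETR_EXTERNAL,cv2.CHAIN_APPROX_NONE)
    ys,xs=np.nonzero(m)
    P=np.array([onz(c,u,v,z)[:2] for u,v in zip(xs,ys)],np.float32)
    r=cv2.minAreaRect(P);return P.mean(0),r
E
python3 - <<'E'
from meas import *
t=pickle.load(open("top0.pkl","rb"))
h=cv2.cvtColor(t["pixels"],cv2.COLOR_RGB2HSV).astype(int)
H,S,V=h[...,0],h[...,1],h[...,2]
roi=np.zeros(H.shape,bool);roi[150:250,160:350]=True
def show(n,m,z,a=30):
    for c in comps(m&roi,a):
        p,r=rect(t,c,z);print(n,c.sum(),np.round(p,1),np.round(r[0],1),np.round(r[1],1),round(r[2],2))
show("saddle",(H>=21)&(H<=30)&(S>60)&(V>110)&(S<105),183)
show("beam",(H<=15)&(S>110)&(V>75),165,100)
show("bar",(S<30)&(V>95),105)
show("dark arm",(H<=12)&(S>90)&(V<72),152)
show("turq",(H>80)&(H<100)&(S>100),150)
E
```

```text
saddle 133 [641.4 247.8] [640.5 248.4] [22.6 82.4] 1.97
saddle 141 [642.6 146.7] [641.7 147.2] [22.7 82.7] 1.05
saddle 144 [638.7  50. ] [639.7  49.4] [22.7 82.8] 1.03
saddle 140 [633.  -50.8] [633.9 -52.4] [22.8 82.9] 1.02
beam 1043 [703.   96.4] [714.1  96.7] [ 65.8 434.6] 0.43
beam 284 [441.  170.9] [441.  180.9] [ 86.  105.7] 0.94
bar 76 [ 446.9 -354.5] [ 451.  -360.4] [70.7 69.1] 50.51
bar 642 [445.5 -79.4] [443.7 -77.3] [ 23.3 413. ] 0.93
dark arm 262 [440.4 224.6] [442.8 222.9] [150.5  37.4] 88.51
turq 184 [ 589.8 -185.7] [ 589.2 -185.2] [78.5 38.3] 45.68
```

```bash
python3 - <<'E'
from meas import *
t=pickle.load(open("top0.pkl","rb"));s=pickle.load(open("scene0.pkl","rb"))
h=cv2.cvtColor(t["pixels"],cv2.COLOR_RGB2HSV).astype(int)
H,S,V=h[...,0],h[...,1],h[...,2]
# bar lines
m=(S<30)&(V>95)
L=[]
for u in range(222,318,4):
    vs=np.nonzero(m[225:240,u])[0]+225
    L.append(np.r_[onz(t,u,vs.mean(),105)[:2],len(vs)])
L=np.array(L);p=np.polyfit(L[:,1],L[:,0],1);print("bar x=",p,"at y=-80",np.polyval(p,-80),"resid",np.std(L[:,0]-np.polyval(p,L[:,1])))
# subpixel profile along bar row for pedestal edge / jaw
for v in (231,233):
    print(v,V[v,210:224],V[v,314:345])
print("pedestal end at col",[ (u,np.round(onz(t,u,232,105)[:2],1)) for u in (215.5,216,216.5)])
for z in (152,161): print("pin?",np.round(onz(t,160+172/4.2,145+367/4.2,z),1))
print(V[226:240,192:212]);print(S[226:240,192:212])
# scene: knob top center px, pin
print("scene knob top", np.round(onz(s,190+560/4,140+275/4,197),1),"arm tip corners",np.round(onz(s,190+608/4,140+372/4,152),1),np.round(onz(s,190+570/4,140+384/4,152),1))
E
```

```text
bar x= [-1.60744796e-02  4.44385878e+02] at y=-80 445.6718360889022 resid 0.0043960810464010545
231 [ 69 103 103 111 105  77  95 149 142 140 139 140 139 142] [130 135 137 137 140 133 136 143 115  34  68  62  59  64  65  62  86  79
  70  82  75  81  74  78  72  72  74  71 100 107  88]
233 [ 76 111 110 103  99  81  92 151 139 139 141 138 142 139] [129 127 128 130 126 128 132 134 112  32  63  66  63  65  62  82 114 111
 109 115 113 111 111 107 112 114 112 110 110 110 112]
pedestal end at col [(215.5, array([444.2, 131.2])), (216, array([444.3, 129.3])), (216.5, array([444.3, 127.3]))]
pin? [441.5 182.5 152. ]
pin? [441.4 181.6 161. ]
[[ 78  65  71  80  74  81  77  76  78  76  78  71  81  82  76  78  71  74
   94  92]
 [ 53  52  67  71  73  72  70  64  73  76  74  68  68  70  70  67  65  64
   85  97]
 [ 31  43  57  59  66  63  60  63  64  62  62  62  67  58  60  61  62  52
   68  95]
 [ 45  15  49  62  60  52  62  59  59  58  63  60  60  55  58  60  58  47
   67  98]
 [ 56  30  38  54  59  60  54  41  44  50  54  59  69  58  59  59  59  54
   73  99]
 [ 68  36  26  50  63  64  43  41  6
[... 1311 characters left out ...]
32
  149 140]
 [125 104 147 127 120 182  83  64  77   8   5 127 128 130 145  94 127 112
  134 136]
 [ 96  82 110 126 174 122 140  47  36  28  87 142 158 138 145 135 141 110
  132 135]
 [152 144 125 136 142 145 150 142 130 118 134 201 121 146 130 126 141 143
  115 134]
 [127 127 128 126 115 125 135 140 135 129 130 139 194 118 124 110 113 144
  115 136]
 [142 140 142 149 140 186 144 146 118 128 134 118 220 127 135 142 137 129
  143 137]
 [143  98  26  33  13  29  28  26  28  15  19  31  23  17  41  59  59 142
  127 132]
 [139  35  39  30   4  18  21  19   4  20  15  16  16  15  27  18  26 144
  144 141]]
scene knob top [441.5 231.5 197. ] arm tip corners [428.6 306.7 152. ] [464.  308.2 152. ]
```

```bash
cat >> meas.py <<'E'
import math
def boxpts(c,yaw,sx,sy,z0,z1,off=(0,0)):
    R=np.array([[math.cos(yaw),-math.sin(yaw)],[math.sin(yaw),math.cos(yaw)]])
    return [np.r_[np.array(c)+R@np.array([off[0]+a*sx/2,off[1]+b*sy/2]),z] for z in(z0,z1) for a,b in((-1,-1),(1,-1),(1,1),(-1,1))]
def drawbox(im,c,P,col,f,c0,r0):
    q=[tuple(int(round(x)) for x in((proj(c,p)[0]+.5-c0)*f,(proj(c,p)[1]+.5-r0)*f)) for p in P]
    for k in(0,4):
        for i in range(4): cv2.line(im,q[k+i],q[k+(i+1)%4],col,1)
    for i in range(4): cv2.line(im,q[i],q[i+4],col,1)
E
cat > ov.py <<'E'
from meas import *
import sys
CL=(445.8,-80.0);YAW=0.016
def ov(cs,cl=CL,yaw=YAW,arm=True):
    for n,(r0,r1,c0,c1,f) in (("top",(200,250,165,350,4)),("scene",(150,290,220,360,4))):
        c=cs[n];im=cv2.resize(c["pixels"][r0:r1,c0:c1,::-1],None,fx=f,fy=f,interpolation=cv2.INTER_CUBIC)
        d=lambda P,col:drawbox(im,c,P,col,f,c0,r0)
        d(boxpts(cl,yaw,24,413,69,105,(0,3.5)),(0,255,0))
        d(boxpts(cl,yaw,90,110,0,130,(0,265)),(255,255,0))
        if arm:d(boxpts(cl,yaw,36,150,130,152,(0,305)),(0,0,255)); d(boxpts(cl,yaw,36,36,152,197,(0,305)),(255,0,255))
        cv2.imwrite(f"pics/ov_{n}.png",im)
ov({n:pickle.load(open(n+"0.pkl","rb")) for n in("top","scene")})
E
python3 ov.py
```

```text
(no output)
```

View pics/ov_top.png

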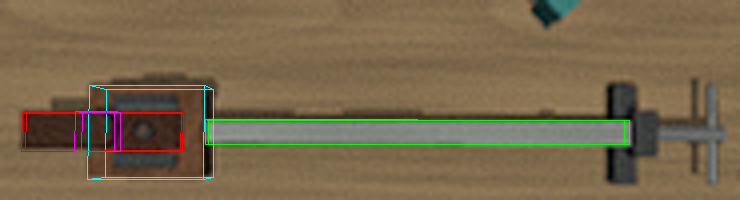

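View pics/ov_scene.png

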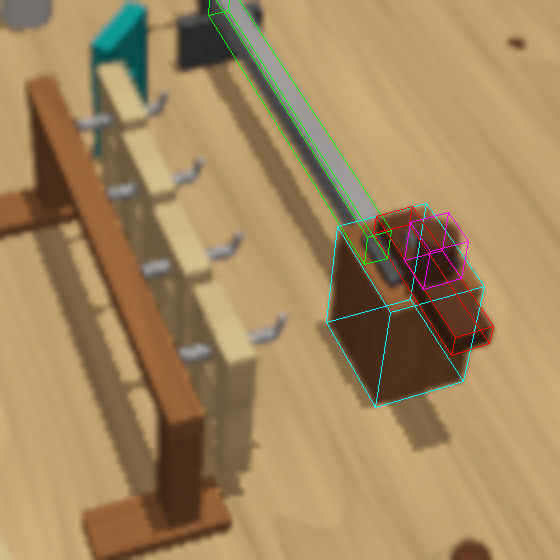

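```bash
python3 - <<'E'
from meas import *
s=pickle.load(open("scene0.pkl","rb"));cl=(445.8,-80);yaw=.016
for n,(r0,r1,c0,c1,f) in (("scene",(195,255,295,355,11)),("scene",(140,210,265,335,9))):
    c=s;im=cv2.resize(c["pixels"][r0:r1,c0:c1,::-1],None,fx=f,fy=f,interpolation=cv2.INTER_CUBIC)
    d=lambda P,col:drawbox(im,c,P,col,f,c0,r0)
    d(boxpts(cl,yaw,24,413,105,105,(0,3.5)),(0,255,0))
    d(boxpts(cl,yaw,90,110,130,130,(0,265)),(255,255,0))
    d(boxpts(cl,yaw,36,150,130,152,(0,305)),(0,0,255)); d(boxpts(cl,yaw,36,36,197,197,(0,305)),(255,0,255))
    cv2.imwrite(f"pics/z{r0}.png",im)
E
```

```text
(no output)
```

View pics/z195.png

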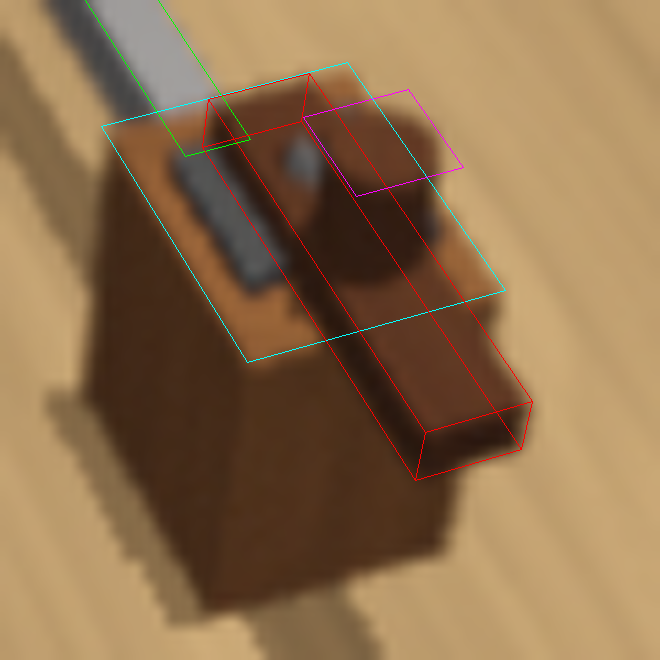

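View pics/z140.png

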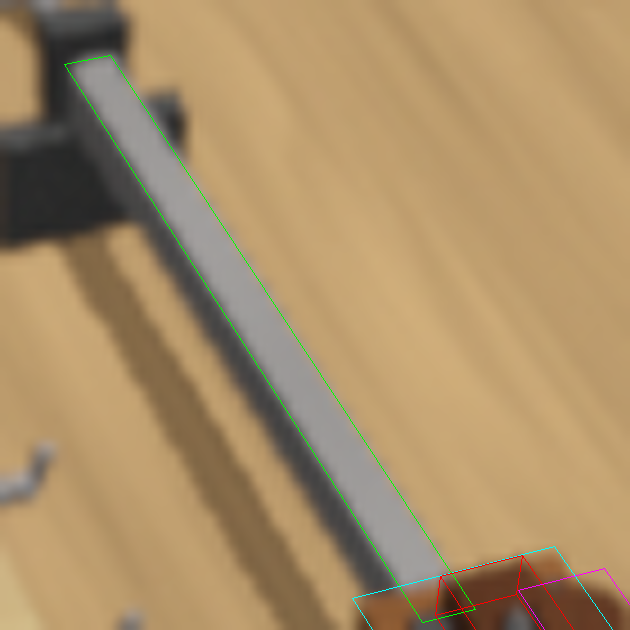

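Predicted boxes fit the bar, pedestal and arm in both views to about 2 mm: clamp origin at (446, -80), yaw 0.016, pin at about (441.5, 185), knob at about (441, 225). I'll do the stop arm first and need a helper to convert targets into tool-axis moves.

```bash
cat > go.py <<'E'
import numpy as np,sys
from scipy.spatial.transform import Rotation as Ro
from cell import arm
# usage: go.py x y z phi   -> row numbers from the measured pose ; multiple targets separated by '/'
s=arm.sense();p=s["tcp_pos"];R=s["tcp_rot"]
y=R[:,1];ph=np.arctan2(y[1],y[0])
print("t",round(s["t"],2),"tcp",np.round(p,1),"phi",round(ph,3),"gap mm",round(s["finger_gap"]*94,1),"F",np.round(s["contact_force"],1),"q",np.round(s["q"],2))
a=" ".join(sys.argv[1:]).split("/")
for seg in a:
    v=[float(k) for k in seg.split()]
    if len(v)<4: continue
    c,sn=np.cos(v[3]),np.sin(v[3])
    T=np.array([[0,c,sn],[0,sn,-c],[-1,0,0]])
    d=R.T@(np.array(v[:3])-p)/500; w=Ro.from_matrix(R.T@T).as_rotvec()/np.pi
    print(v,np.round(np.r_[d,w],4).tolist(),"rows>=",round(max(np.linalg.norm(d)*8,np.linalg.norm(w)*180/10.7),1))
E
python3 go.py 441 224 270 1.587 / 441 224 158 1.587
```

```text
t 0.1 tcp [246.7 600.8 204.5] phi 1.181 gap mm 94.3 F [0.1 0.  0.4] q [ 1.01  0.25  1.56 -0.    1.34 -0.17]
[441.0, 224.0, 270.0, 1.587] [-0.1303, -0.5496, 0.6458, -0.1292, -0.0002, 0.0005] rows>= 6.9
[441.0, 224.0, 158.0, 1.587] [0.0937, -0.5492, 0.6458, -0.1292, -0.0002, 0.0005] rows>= 6.8
```

Call:
{"name": "jog_arm", "arguments": {"series": [[-0.13,0,0,0,0,0],[-0.13,0,0,0,0,0],[-0.13,-0.55,0.646,-0.129,0,0.0005],[-0.13,-0.55,0.646,-0.129,0,0.0005],[-0.13,-0.55,0.646,-0.129,0,0.0005],[-0.13,-0.55,0.646,-0.129,0,0.0005],[-0.13,-0.55,0.646,-0.129,0,0.0005],[-0.13,-0.55,0.646,-0.129,0,0.0005],[-0.13,-0.55,0.646,-0.129,0,0.0005],[-0.13,-0.55,0.646,-0.129,0,0.0005],[-0.13,-0.55,0.646,-0.129,0,0.0005],[-0.13,-0.55,0.646,-0.129,0,0.0005]], "hand": 0, "grip_force": 15}}

```text
t: 1.6
tcp_pos: [440.6, 225.3, 270.1]
tcp_rot: [[-0.0, -0.018, 1.0], [0.002, 1.0, 0.018], [-1.0, 0.002, -0.0]]
contact_force: [0.1, 0.5, -0.3]
finger_gap: 0.999
```

```bash
python3 go.py 441.5 224 158.5 1.587
```

```text
t 1.6 tcp [440.6 225.3 270.1] phi 1.588 gap mm 93.9 F [ 0.1  0.5 -0.3] q [ 0.24 -0.18  1.87  0.    1.45 -1.35]
[441.5, 224.0, 158.5, 1.587] [0.2233, -0.003, 0.0019, 0.0004, -0.0001, -0.0005] rows>= 1.8
```

Call:
{"name": "jog_arm", "arguments": {"series": [[0.08,-0.003,0.002,0,0,0],[0.14,-0.003,0.002,0,0,0],[0.18,-0.003,0.002,0,0,0],[0.21,-0.003,0.002,0,0,0],[0.223,-0.003,0.002,0,0,0],[0.223,-0.003,0.002,0,0,0],[0.223,-0.003,0.002,0,0,0]]}}

```text
t: 2.48
tcp_pos: [442.9, 223.0, 159.9]
tcp_rot: [[0.002, -0.016, 1.0], [0.002, 1.0, 0.016], [-1.0, 0.002, 0.002]]
contact_force: [-0.4, 0.3, 1.0]
finger_gap: 1.001
```

Call:
{"name": "jog_arm", "arguments": {"series": [[0,0,0,0,0,0],[0,0,0,0,0,0],[0,0,0,0,0,0],[0,0,0,0,0,0],[0,0,0,0,0,0],[0,0,0,0,0,0],[0,0,0,0,0,0],[0,0,0,0,0,0]], "hand": 255, "grip_force": 15}}

```text
t: 3.48
tcp_pos: [442.7, 214.6, 158.5]
tcp_rot: [[-0.001, -0.017, 1.0], [-0.019, 1.0, 0.017], [-1.0, -0.019, -0.001]]
contact_force: [-0.2, -30.9, 2.9]
finger_gap: 0.66
```

```bash
python3 go.py; python3 - <<'E'
from h import *
from cell import arm
for n in("top","scene"): 
    c=arm.camera(n)
    crop(c,*((195,260,165,260,6) if n=="top" else (150,280,230,370,5)),f"pics/g1{n}.png")
E
```

```text
t 3.48 tcp [442.7 214.6 158.5] phi 1.588 gap mm 62.0 F [ -0.2 -30.9   2.9] q [ 0.23 -0.08  1.99 -0.02  1.23 -1.35]
```

The gap stopped at 62 mm with 31 N along y: the -y finger caught the pin top (z = 161). I'll open, go higher and re-grip.

Call:
{"name": "jog_arm", "arguments": {"series": [[0,0,0,0,0,0],[0,0,0,0,0,0],[0,0,0,0,0,0],[0,0,0,0,0,0],[0,0,0,0,0,0],[-0.02,0,0,0,0,0],[-0.02,0,0,0,0,0],[-0.02,0.004,0,0,0,0],[-0.02,0.004,0,0,0,0]], "hand": 0}}

```text
t: 4.7
tcp_pos: [442.2, 224.9, 168.8]
tcp_rot: [[-0.0, -0.016, 1.0], [0.001, 1.0, 0.016], [-1.0, 0.001, -0.0]]
contact_force: [-0.1, 0.2, -0.5]
finger_gap: 1.0
```

```bash
python3 go.py 441.5 227 166.5 1.587;python3 - <<'E'
from h import *
from cell import arm
c=arm.camera("scene"); crop(c,150,280,230,370,5,f"pics/g2s.png")
E
```

```text
t 4.7 tcp [442.2 224.9 168.8] phi 1.586 gap mm 94.0 F [-0.1  0.2 -0.5] q [ 0.24 -0.08  1.98  0.    1.25 -1.35]
[441.5, 227.0, 166.5, 1.587] [0.0046, 0.0042, -0.0013, -0.0002, -0.0, -0.0005] rows>= 0.1
```

View pics/g2s.png

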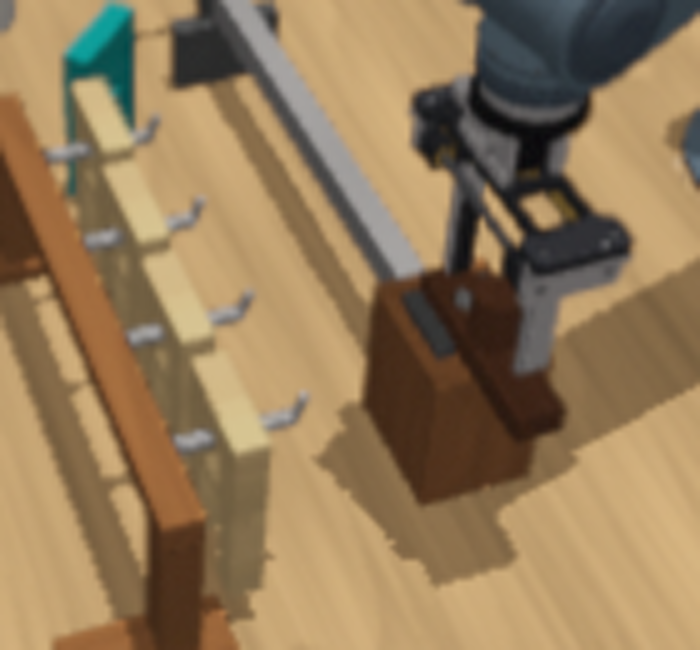

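The arm is still seated on the pin and the fingers straddle the knob. Closing with light force.

Call:
{"name": "jog_arm", "arguments": {"series": [[0,0.004,0,0,0,0],[0,0.004,0,0,0,0],[0,0.004,0,0,0,0],[0,0.004,0,0,0,0],[0,0.004,0,0,0,0],[0,0.004,0,0,0,0],[0,0.004,0,0,0,0],[0,0.004,0,0,0,0],[0,0.004,0,0,0,0],[0,0.004,0,0,0,0]], "hand": 255, "grip_force": 10}}

```text
t: 6.0
tcp_pos: [442.3, 226.8, 169.0]
tcp_rot: [[0.0, -0.015, 1.0], [0.001, 1.0, 0.015], [-1.0, 0.001, 0.0]]
contact_force: [-0.2, -0.2, -0.1]
finger_gap: 0.379
```

```bash
python3 go.py 
```

```text
t 6.0 tcp [442.3 226.8 169. ] phi 1.586 gap mm 35.6 F [-0.2 -0.2 -0.1] q [ 0.24 -0.08  1.98  0.    1.25 -1.34]
```

Gap 35.6 mm at y = 226.8 with no side force, so it's centred in y. I'll open, turn 90° and centre it in x too, so that the end-for-end turn is about the knob's true axis.

Call:
{"name": "jog_arm", "arguments": {"series": [[0,0,0,0,0,0],[0,0,0,0,0,0],[0,0,0,0,0,0],[0,0,0,0,0,0],[0,0,0,0,0,0],[0,0,0,0,0,0]], "hand": 0}}

```text
t: 6.75
tcp_pos: [442.3, 226.8, 169.0]
tcp_rot: [[0.0, -0.016, 1.0], [0.002, 1.0, 0.016], [-1.0, 0.002, 0.0]]
contact_force: [0.8, 0.1, -0.5]
finger_gap: 0.973
```

Call:
{"name": "jog_arm", "arguments": {"series": [[0,0,0,0.5,0,0],[0,0,0,0.5,0,0],[0,0,0,0.5,0,0],[0,0,0,0.5,0,0],[0,0,0,0.5,0,0],[0,0,0,0.5,0,0],[0,0,0,0.5,0,0],[0,0,0,0.5,0,0],[0,0,0,0.5,0,0],[0,0,0,0.5,0,0],[0,0,0,0.5,0,0],[0,0,0,0.5,0,0]]}}

```text
t: 8.25
tcp_pos: [442.3, 226.8, 169.0]
tcp_rot: [[0.0, 1.0, 0.016], [0.002, 0.016, -1.0], [-1.0, 0.0, -0.002]]
contact_force: [-0.4, 0.3, -0.2]
finger_gap: 1.001
```

Call:
{"name": "jog_arm", "arguments": {"series": [[0,0,0,0,0,0],[0,0,0,0,0,0],[0,0,0,0,0,0],[0,0,0,0,0,0],[0,0,0,0,0,0],[0,0,0,0,0,0],[0,0,0,0,0,0],[0,0,0,0,0,0],[0,0,0,0,0,0],[0,0,0,0,0,0]], "hand": 255, "grip_force": 5}}

```text
t: 9.5
tcp_pos: [442.2, 226.8, 168.9]
tcp_rot: [[-0.0, 1.0, 0.015], [0.001, 0.015, -1.0], [-1.0, 0.0, -0.001]]
contact_force: [-1.1, -0.2, 1.3]
finger_gap: 0.386
```

```bash
python3 go.py 
```

```text
t 9.5 tcp [442.2 226.8 168.9] phi 0.015 gap mm 36.3 F [-1.1 -0.2  1.3] q [ 0.24 -0.08  1.98  0.    1.25  0.23]
```

Centred in x at 442.2. Now back to y-jaws, grip firmly and lift.

Call:
{"name": "jog_arm", "arguments": {"series": [[0,0,0,0,0,0],[0,0,0,0,0,0],[0,0,0,0,0,0],[0,0,0,0,0,0],[0,0,0,0,0,0],[0,0,0,0,0,0]], "hand": 0}}

```text
t: 10.25
tcp_pos: [442.3, 226.8, 169.0]
tcp_rot: [[0.0, 1.0, 0.015], [0.002, 0.015, -1.0], [-1.0, 0.0, -0.002]]
contact_force: [0.3, 1.0, -0.1]
finger_gap: 0.975
```

Call:
{"name": "jog_arm", "arguments": {"series": [[0,0,0,-0.5,0,0],[0,0,0,-0.5,0,0],[0,0,0,-0.5,0,0],[0,0,0,-0.5,0,0],[0,0,0,-0.5,0,0],[0,0,0,-0.5,0,0],[0,0,0,-0.5,0,0],[0,0,0,-0.5,0,0],[0,0,0,-0.5,0,0],[0,0,0,-0.5,0,0],[0,0,0,-0.5,0,0],[0,0,0,-0.5,0,0]]}}

```text
t: 11.75
tcp_pos: [442.3, 226.8, 168.9]
tcp_rot: [[0.0, -0.015, 1.0], [0.001, 1.0, 0.015], [-1.0, 0.001, 0.0]]
contact_force: [0.6, 0.9, 0.1]
finger_gap: 1.001
```

Call:
{"name": "jog_arm", "arguments": {"series": [[0,0,0,0,0,0],[0,0,0,0,0,0],[0,0,0,0,0,0],[0,0,0,0,0,0],[0,0,0,0,0,0],[0,0,0,0,0,0],[0,0,0,0,0,0],[0,0,0,0,0,0],[0,0,0,0,0,0],[0,0,0,0,0,0]], "hand": 255, "grip_force": 25}}

```text
t: 13.0
tcp_pos: [442.3, 226.8, 169.0]
tcp_rot: [[0.0, -0.015, 1.0], [0.001, 1.0, 0.015], [-1.0, 0.001, 0.0]]
contact_force: [0.0, 0.1, -0.6]
finger_gap: 0.379
```

Call:
{"name": "jog_arm", "arguments": {"series": [[-0.01,0,0,0,0,0],[-0.02,0,0,0,0,0],[-0.03,0,0,0,0,0],[-0.04,0,0,0,0,0],[-0.05,0,0,0,0,0],[-0.06,0,0,0,0,0],[-0.08,0,0,0,0,0],[-0.1,0,0,0,0,0],[-0.12,0,0,0,0,0],[-0.12,0,0,0,0,0]]}}

```text
t: 14.25
tcp_pos: [442.9, 226.9, 230.3]
tcp_rot: [[0.003, -0.015, 1.0], [0.002, 1.0, 0.015], [-1.0, 0.002, 0.003]]
contact_force: [-0.1, 0.1, -1.9]
finger_gap: 0.379
```

```bash
python3 go.py;python3 - <<'E'
from h import *
from cell import arm
c=arm.camera("scene"); crop(c,150,280,230,370,5,f"pics/g3s.png")
E
```

```text
t 14.25 tcp [442.9 226.9 230.3] phi 1.586 gap mm 35.6 F [-0.1  0.1 -1.9] q [ 0.24 -0.14  1.92  0.    1.37 -1.34]
```

View pics/g3s.png

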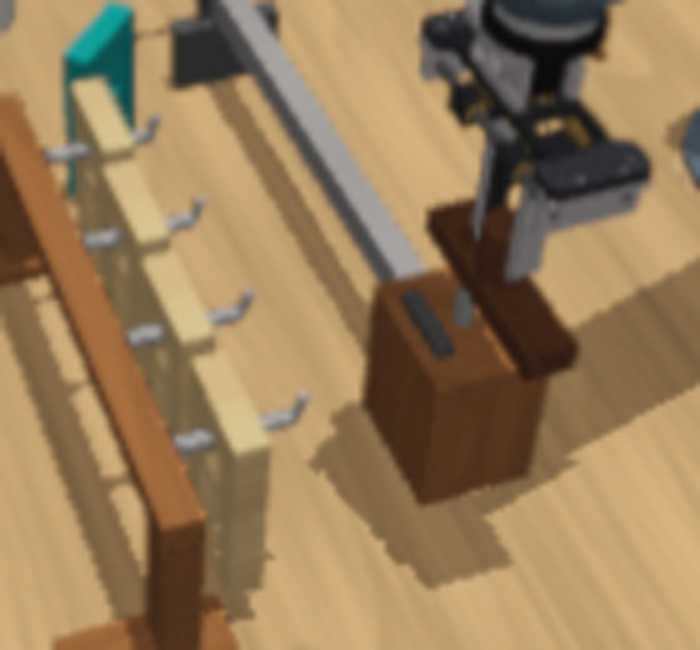

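The arm is lifted clear and level, with the pin showing at (463, 305). Turning it half a turn in two steps.

Call:
{"name": "jog_arm", "arguments": {"series": [[0,0,0,0.5,0,0],[0,0,0,0.5,0,0],[0,0,0,0.5,0,0],[0,0,0,0.5,0,0],[0,0,0,0.5,0,0],[0,0,0,0.5,0,0],[0,0,0,0.5,0,0],[0,0,0,0.5,0,0],[0,0,0,0.5,0,0],[0,0,0,0.5,0,0],[0,0,0,0.5,0,0]]}}

```text
t: 15.68
tcp_pos: [442.1, 226.7, 228.6]
tcp_rot: [[-0.0, 1.0, 0.017], [0.001, 0.017, -1.0], [-1.0, -0.0, -0.001]]
contact_force: [-0.2, 0.2, -2.1]
finger_gap: 0.378
```

Call:
{"name": "jog_arm", "arguments": {"series": [[0,0,0,0.5,0,0],[0,0,0,0.5,0,0],[0,0,0,0.5,0,0],[0,0,0,0.5,0,0],[0,0,0,0.5,0,0],[0,0,0,0.5,0,0],[0,0,0,0.5,0,0],[0,0,0,0.5,0,0],[0,0,0,0.5,0,0],[0,0,0,0.5,0,0],[0,0,0,0.5,0,0]]}}

```text
t: 17.05
tcp_pos: [442.2, 226.7, 228.9]
tcp_rot: [[0.0, 0.017, -1.0], [0.001, -1.0, -0.017], [-1.0, -0.001, -0.0]]
contact_force: [0.1, 0.1, -1.8]
finger_gap: 0.373
```

```bash
python3 go.py 443.5 146.8 230 -1.556 / 443.5 146.8 205 -1.556
```

```text
t 17.05 tcp [442.2 226.7 228.9] phi -1.554 gap mm 35.1 F [ 0.1  0.1 -1.8] q [ 0.24 -0.14  1.92  0.    1.37  1.8 ]
[443.5, 146.8, 230.0, -1.556] [-0.0024, 0.1598, 0.0001, 0.0006, -0.0001, 0.0005] rows>= 1.3
[443.5, 146.8, 205.0, -1.556] [0.0476, 0.1599, 0.0001, 0.0006, -0.0001, 0.0005] rows>= 1.3
```

Call:
{"name": "jog_arm", "arguments": {"series": [[0,0.04,0,0,0,0],[0,0.1,0,0,0,0],[0,0.16,0,0,0,0.0005],[0.02,0.16,0,0,0,0.0005],[0.03,0.16,0,0,0,0.0005],[0.04,0.16,0,0,0,0.0005],[0.04,0.16,0,0,0,0.0005],[0.04,0.16,0,0,0,0.0005]]}}

```text
t: 18.05
tcp_pos: [443.6, 147.1, 209.0]
tcp_rot: [[0.001, 0.016, -1.0], [0.0, -1.0, -0.016], [-1.0, -0.0, -0.001]]
contact_force: [0.2, -0.3, -1.9]
finger_gap: 0.38
```

```bash
python3 go.py 443.5 146.8 190 -1.556 / 443.5 146.8 169 -1.556;python3 - <<'E'
from h import *
from cell import arm
c=arm.camera("scene"); crop(c,150,250,250,370,6,f"pics/g4s.png")
E
```

```text
t 18.05 tcp [443.6 147.1 209. ] phi -1.555 gap mm 35.7 F [ 0.2 -0.3 -1.9] q [ 0.08 -0.2   2.01 -0.    1.34  1.63]
[443.5, 146.8, 190.0, -1.556] [0.038, 0.0007, 0.0001, 0.0004, -0.0002, 0.0] rows>= 0.3
[443.5, 146.8, 169.0, -1.556] [0.08, 0.0007, 0.0002, 0.0004, -0.0002, 0.0] rows>= 0.6
```

View pics/g4s.png

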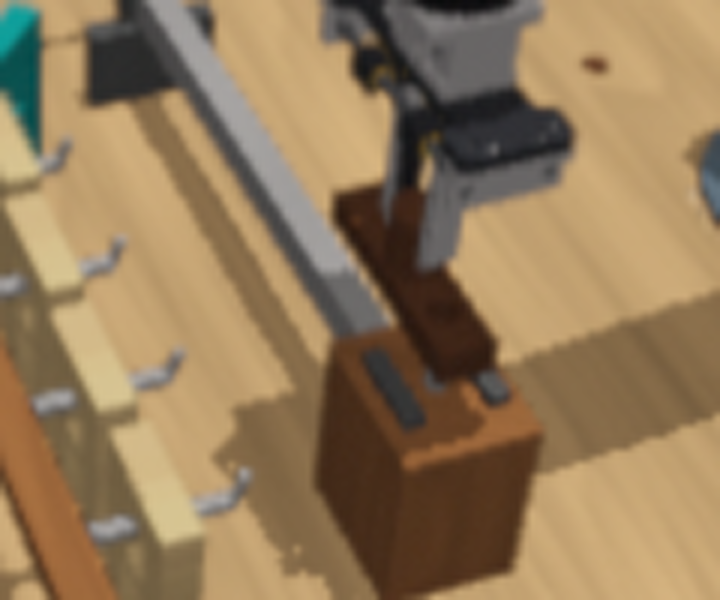

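The hole sits over the pin. Lowering in small steps and watching the force.

Call:
{"name": "jog_arm", "arguments": {"series": [[0.01,0.0005,0,0,0,0],[0.02,0.0005,0,0,0,0],[0.025,0.0005,0,0,0,0],[0.03,0.0005,0,0,0,0],[0.035,0.0005,0,0,0,0],[0.04,0.0005,0,0,0,0],[0.04,0.0005,0,0,0,0]]}}

```text
t: 18.98
tcp_pos: [443.3, 146.5, 188.5]
tcp_rot: [[-0.0, 0.015, -1.0], [-0.0, -1.0, -0.015], [-1.0, 0.0, 0.0]]
contact_force: [-1.1, 0.1, -1.8]
finger_gap: 0.377
```

```bash
python3 go.py 443.5 146.8 169 -1.556
```

```text
t 18.98 tcp [443.3 146.5 188.5] phi -1.555 gap mm 35.5 F [-1.1  0.1 -1.8] q [ 0.08 -0.18  2.03 -0.    1.3   1.63]
[443.5, 146.8, 169.0, -1.556] [0.0391, -0.0006, -0.0004, 0.0002, 0.0001, -0.0] rows>= 0.3
```

Now 11 mm below first contact height with only 1 N sideways, so the pin is in the hole. Continuing down.

Call:
{"name": "jog_arm", "arguments": {"series": [[0.008,0,0,0,0,0],[0.016,0,0,0,0,0],[0.022,0,0,0,0,0],[0.028,0,0,0,0,0],[0.034,0,0,0,0,0],[0.038,0,0,0,0,0],[0.038,0,0,0,0,0]]}}

```text
t: 19.85
tcp_pos: [443.3, 146.5, 169.5]
tcp_rot: [[-0.0, 0.015, -1.0], [-0.0, -1.0, -0.015], [-1.0, 0.0, 0.0]]
contact_force: [-0.8, -0.8, -2.4]
finger_gap: 0.377
```

```bash
python3 go.py 443.5 146.8 169 -1.556
```

```text
t 19.85 tcp [443.3 146.5 169.5] phi -1.555 gap mm 35.5 F [-0.8 -0.8 -2.4] q [ 0.08 -0.16  2.05 -0.    1.26  1.63]
[443.5, 146.8, 169.0, -1.556] [0.0011, -0.0006, -0.0003, 0.0002, 0.0, -0.0] rows>= 0.0
```

Call:
{"name": "jog_arm", "arguments": {"series": [[0.002,0,0,0,0,0],[0.002,0,0,0,0,0],[0.002,0,0,0,0,0]]}}

```text
t: 20.23
tcp_pos: [443.5, 146.5, 169.0]
tcp_rot: [[0.0, 0.016, -1.0], [-0.0, -1.0, -0.016], [-1.0, 0.0, -0.0]]
contact_force: [-3.6, 0.4, 1.1]
finger_gap: 0.378
```

Call:
{"name": "jog_arm", "arguments": {"series": [[0,0,0,0,0,0],[0,0,0,0,0,0],[0,0,0,0,0,0],[0,0,0,0,0,0],[0,0,0,0,0,0],[0,0,0,0,0,0],[-0.05,0,0,0,0,0],[-0.15,0,0,0,0,0],[-0.25,0,0,0,0,0],[-0.25,0,0,0,0,0]], "hand": 0}}

```text
t: 21.48
tcp_pos: [445.7, 146.7, 298.7]
tcp_rot: [[0.01, 0.016, -1.0], [0.001, -1.0, -0.016], [-1.0, -0.0, -0.01]]
contact_force: [-0.4, -0.4, -0.2]
finger_gap: 0.997
```

Call:
{"name": "jog_arm", "arguments": {"series": [[0,0.16,0,0,0,0],[0,0.16,0,0,0,0],[0,0.16,0,0,0,0],[0,0.16,0,0,0,0]]}}

```text
t: 21.98
tcp_pos: [444.4, 67.1, 293.1]
tcp_rot: [[-0.001, 0.016, -1.0], [0.0, -1.0, -0.016], [-1.0, -0.0, 0.001]]
contact_force: [0.5, 0.8, 0.0]
finger_gap: 0.998
```

```bash
python3 go.py;python3 - <<'E'
from h import *
from cell import arm
for n in("scene","top"): pickle.dump(arm.camera(n),open(n+"1.pkl","wb"))
crop(pickle.load(open("scene1.pkl","rb")),140,280,230,370,5,f"pics/g5s.png")
crop(pickle.load(open("top1.pkl","rb")),150,250,160,290,6,f"pics/g5t.png")
E
```

```text
t 21.98 tcp [444.4  67.1 293.1] phi -1.555 gap mm 93.8 F [0.5 0.8 0. ] q [-0.1  -0.31  1.94  0.    1.51  1.45]
```

View pics/g5s.png

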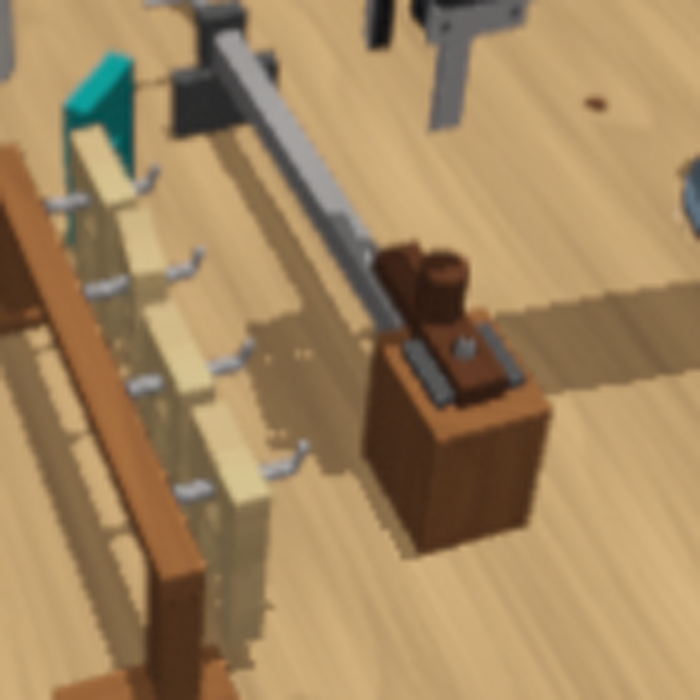

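View pics/g5t.png

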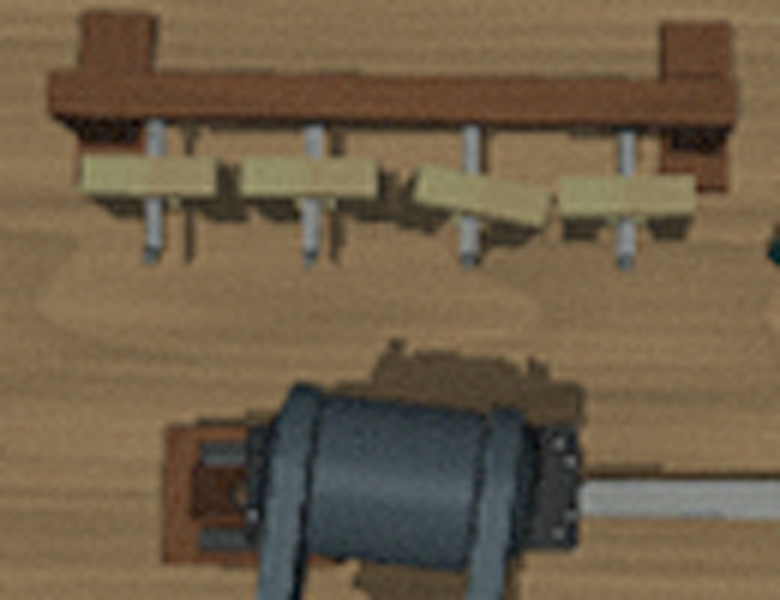

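The stop arm is seated between its ribs with the pin through the hole. The knock has happened: the third saddle (y≈50) is now twisted on its peg. Re-measuring the saddles.

```bash
cat > sad.py <<'E'
from meas import *
def saddles(t,z=183,roi=(165,200,165,290)):
    h=cv2.cvtColor(t["pixels"],cv2.COLOR_RGB2HSV).astype(int)
    H,S,V=h[...,0],h[...,1],h[...,2]
    r=np.zeros(H.shape,bool);r[roi[0]:roi[1],roi[2]:roi[3]]=True
    m=((H>=21)&(H<=32)&(S>60)&(V>110)&(S<115)&r)
    out=[]
    for c in comps(m,40):
        ys,xs=np.nonzero(c);P=np.array([onz(t,u,v,z)[:2] for u,v in zip(xs,ys)])
        w,E=np.linalg.eigh(np.cov(P.T));a=E[:,1]*np.sign(E[1,1])
        rr=cv2.minAreaRect(P.astype(np.float32))
        # robust centre: mid-extent along the axes
        out.append((np.round(P.mean(0),1).tolist(),round(math.atan2(-a[0],a[1]),3),np.round(rr[0],1).tolist(),np.round(sorted(rr[1]),1).tolist(),c.sum()))
    return out
if __name__=="__main__":
    from cell import arm
    print(round(arm.sense()["t"],2))
    for o in saddles(arm.camera("top")): print(o)
E
python3 sad.py; python3 - <<'E'
from h import *
t=pickle.load(open("top0.pkl","rb"))
for u in (107,218,329,437):
  print(np.round(onz(t,160+u/4.2-.5,145+118/4.2,155),1),np.round(onz(t,160+u/4.2-.5,145+205/4.2,168),1))
print(onz(t,160+35/4.2,145+88/4.2,165),onz(t,160+515/4.2,145+91/4.2,165))
E
```

```text
22.07
([641.3, 247.7], 0.004, [639.8, 248.4], [22.7, 82.6], np.int64(135))
([642.5, 146.8], -0.012, [641.7, 147.2], [22.7, 82.7], np.int64(140))
([632.4, 39.7], -0.178, [632.6, 39.5], [25.2, 84.2], np.int64(139))
([633.2, -52.9], -0.005, [632.0, -52.4], [26.5, 82.9], np.int64(145))
[666.1 249.5 155. ] [585.4 245.1 168. ]
[667.9 148.7 155. ] [587.2 145.5 168. ]
[669.8  47.7 155. ] [588.9  45.7 168. ]
[671.6 -50.8 155. ] [590.6 -51.7 168. ]
[690.94234167 312.01524335 165.        ] [ 696.31815094 -123.07537398  165.        ]
```

Pegs sit at y ≈ 248, 148, 48 and -51.5, with tips at x ≈ 585 and the beam face at ≈ 679. Starting with the saddle at y = 248, with the jaws partly open so the back finger clears the beam.

```bash
python3 go.py 540 248 250 0.008 / 638 248 230 0.008 / 638 248 160.5 0.008
```

```text
t 22.12 tcp [444.6  67.3 293.6] phi -1.554 gap mm 94.2 F [-0.  -0.7  0.3] q [-0.1  -0.31  1.94  0.    1.51  1.45]
[540.0, 248.0, 250.0, 0.008] [0.0871, -0.3581, -0.197, -0.4972, 0.0, 0.0001] rows>= 8.4
[638.0, 248.0, 230.0, 0.008] [0.1271, -0.3548, -0.3929, -0.4972, 0.0, 0.0001] rows>= 8.4
[638.0, 248.0, 160.5, 0.008] [0.2661, -0.3548, -0.393, -0.4972, 0.0, 0.0001] rows>= 8.4
```

Call:
{"name": "jog_arm", "arguments": {"series": [[0,-0.2,-0.3,-0.3,0,0],[0,-0.355,-0.393,-0.497,0,0],[0,-0.355,-0.393,-0.497,0,0],[0,-0.355,-0.393,-0.497,0,0],[0,-0.355,-0.393,-0.497,0,0],[0.06,-0.355,-0.393,-0.497,0,0],[0.127,-0.355,-0.393,-0.497,0,0],[0.127,-0.355,-0.393,-0.497,0,0],[0.127,-0.355,-0.393,-0.497,0,0],[0.127,-0.355,-0.393,-0.497,0,0],[0.127,-0.355,-0.393,-0.497,0,0],[0.127,-0.355,-0.393,-0.497,0,0]], "hand": 135}}

```text
t: 23.62
tcp_pos: [638.4, 247.2, 230.4]
tcp_rot: [[0.0, 1.0, 0.006], [-0.0, 0.006, -1.0], [-1.0, 0.0, 0.0]]
contact_force: [-0.1, -0.7, -0.2]
finger_gap: 0.469
```

```bash
python3 go.py 638 248 160.5 0.008
```

```text
t 23.62 tcp [638.4 247.2 230.4] phi 0.006 gap mm 44.1 F [-0.1 -0.7 -0.2] q [ 0.2   0.31  1.44 -0.    1.4   0.2 ]
[638.0, 248.0, 160.5, 0.008] [0.1399, -0.0009, -0.0016, -0.0007, 0.0, -0.0001] rows>= 1.1
```

Call:
{"name": "jog_arm", "arguments": {"series": [[0.06,-0.001,-0.0015,0,0,0],[0.09,-0.001,-0.0015,0,0,0],[0.11,-0.001,-0.0015,0,0,0],[0.125,-0.001,-0.0015,0,0,0],[0.14,-0.001,-0.0015,0,0,0],[0.14,-0.001,-0.0015,0,0,0],[0.14,-0.001,-0.0015,0,0,0]]}}

```text
t: 24.5
tcp_pos: [638.3, 247.8, 160.9]
tcp_rot: [[0.001, 1.0, 0.006], [0.0, 0.006, -1.0], [-1.0, 0.001, -0.0]]
contact_force: [0.2, -0.1, 0.6]
finger_gap: 0.47
```

Call:
{"name": "jog_arm", "arguments": {"series": [[0,0,0,0,0,0],[0,0,0,0,0,0],[0,0,0,0,0,0],[0,0,0,0,0,0],[0,0,0,0,0,0],[0,0,0,0,0,0]], "hand": 255, "grip_force": 30}}

```text
t: 25.25
tcp_pos: [638.3, 247.8, 160.8]
tcp_rot: [[0.001, 1.0, 0.006], [0.0, 0.006, -1.0], [-1.0, 0.001, -0.0]]
contact_force: [2.1, 1.0, 1.5]
finger_gap: 0.257
```

```bash
python3 go.py 638 248 183.5 0.008/545 249 183.5 .008/535 249 295 .008
```

```text
t 25.25 tcp [638.3 247.8 160.8] phi 0.006 gap mm 24.1 F [2.1 1.  1.5] q [ 0.21  0.36  1.5  -0.    1.28  0.2 ]
[638.0, 248.0, 183.5, 0.008] [-0.0454, -0.0005, -0.0004, -0.0006, -0.0, -0.0004] rows>= 0.4
[545.0, 249.0, 183.5, 0.008] [-0.0457, -0.1865, -0.0035, -0.0006, -0.0, -0.0004] rows>= 1.5
[535.0, 249.0, 295.0, 0.008] [-0.2687, -0.2063, -0.0036, -0.0006, -0.0, -0.0004] rows>= 2.7
```

Call:
{"name": "jog_arm", "arguments": {"series": [[-0.015,0,0,0,0,0],[-0.03,0,0,0,0,0],[-0.046,0,0,0,0,0],[-0.046,0,0,0,0,0],[-0.046,-0.03,0.0005,0,0,0],[-0.046,-0.06,0.001,0,0,0],[-0.046,-0.09,0.001,0,0,0],[-0.046,-0.12,0.002,0,0,0],[-0.046,-0.15,0.002,0,0,0],[-0.046,-0.19,0.002,0,0,0],[-0.046,-0.19,0.002,0,0,0]]}}

```text
t: 26.62
tcp_pos: [541.9, 246.4, 183.3]
tcp_rot: [[-0.0, 1.0, 0.007], [-0.0, 0.007, -1.0], [-1.0, -0.0, 0.0]]
contact_force: [0.4, 0.1, -1.7]
finger_gap: 0.256
```

```bash
python3 go.py 545 247 290 .008/535 10 290 .008;python3 - <<'E'
from h import *
from cell import arm
crop(arm.camera("scene"),140,280,230,370,5,f"pics/g6s.png")
E
```

```text
t 26.62 tcp [541.9 246.4 183.3] phi 0.007 gap mm 24.0 F [ 0.4  0.1 -1.7] q [ 0.24  0.14  1.72 -0.    1.28  0.23]
[545.0, 247.0, 290.0, 0.008] [-0.2135, 0.0062, -0.0012, -0.0004, 0.0, 0.0] rows>= 1.7
[535.0, 10.0, 290.0, 0.008] [-0.2134, -0.017, 0.4726, -0.0004, 0.0, 0.0] rows>= 4.2
```

View pics/g6s.png

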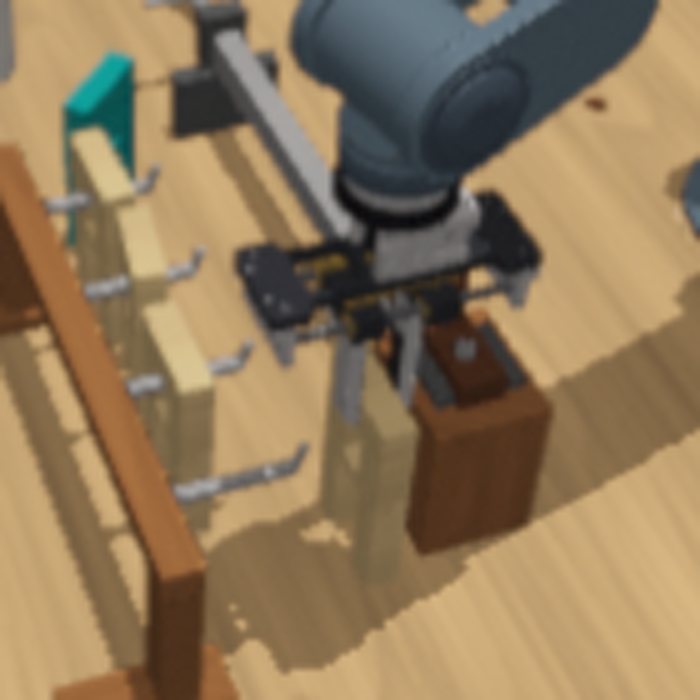

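The saddle is off the peg and hanging straight. Raise it, carry it along y, turn it and bring it over the bar.

Call:
{"name": "jog_arm", "arguments": {"series": [[-0.1,-0.01,0,0,0,0],[-0.215,-0.015,0,0,0,0],[-0.215,-0.015,0,0,0,0],[-0.215,-0.015,0.12,0,0,0],[-0.215,-0.015,0.24,0,0,0],[-0.215,-0.015,0.36,0.06,0,0],[-0.215,-0.015,0.474,0.12,0,0],[-0.215,-0.015,0.474,0.18,0,0],[-0.215,-0.015,0.474,0.24,0,0],[-0.215,-0.015,0.474,0.3,0,0],[-0.215,-0.015,0.474,0.36,0,0],[-0.215,-0.015,0.474,0.42,0,0]]}}

```text
t: 28.18
tcp_pos: [536.7, 8.9, 289.2]
tcp_rot: [[-0.002, 0.255, -0.967], [0.0, -0.967, -0.255], [-1.0, -0.001, 0.002]]
contact_force: [-0.5, -0.1, -1.6]
finger_gap: 0.251
```

```bash
python3 go.py 533 10 290 -1.555 / 444.2 10 290 -1.555 /444.2 10 250 -1.555
```

```text
t 28.18 tcp [536.7   8.9 289.2] phi -1.313 gap mm 23.6 F [-0.5 -0.1 -1.6] q [-0.19 -0.08  1.75 -0.    1.47  1.12]
[533.0, 10.0, 290.0, -1.555] [-0.0016, -0.004, 0.0066, 0.077, 0.0006, 0.0002] rows>= 1.3
[444.2, 10.0, 290.0, -1.555] [-0.0013, -0.0492, 0.1784, 0.077, 0.0006, 0.0002] rows>= 1.5
[444.2, 10.0, 250.0, -1.555] [0.0787, -0.0492, 0.1782, 0.077, 0.0006, 0.0002] rows>= 1.6
```

Call:
{"name": "jog_arm", "arguments": {"series": [[0,-0.004,0.0066,0.077,0.0006,0],[0,-0.02,0.06,0.077,0.0006,0],[0,-0.035,0.12,0.077,0.0006,0],[0,-0.049,0.178,0.077,0.0006,0],[0,-0.049,0.178,0.077,0.0006,0],[0.04,-0.049,0.178,0.077,0.0006,0],[0.07,-0.049,0.178,0.077,0.0006,0],[0.078,-0.049,0.178,0.077,0.0006,0],[0.078,-0.049,0.178,0.077,0.0006,0],[0.078,-0.049,0.178,0.077,0.0006,0]]}}

```text
t: 29.42
tcp_pos: [445.1, 9.5, 252.5]
tcp_rot: [[0.003, 0.022, -1.0], [-0.0, -1.0, -0.022], [-1.0, 0.0, -0.003]]
contact_force: [-0.2, -0.0, -0.6]
finger_gap: 0.249
```

```bash
python3 go.py 444.2 10 200 -1.555 / 444.2 10 161 -1.555;python3 - <<'E'
from h import *
from cell import arm
crop(arm.camera("scene"),120,260,230,370,5,f"pics/g7s.png")
E
```

```text
t 29.43 tcp [445.1   9.5 252.5] phi -1.548 gap mm 23.4 F [-0.2 -0.  -0.6] q [-0.23 -0.3   2.01  0.    1.43  1.31]
[444.2, 10.0, 200.0, -1.555] [0.105, -0.0011, 0.0021, 0.0021, -0.001, -0.0] rows>= 0.8
[444.2, 10.0, 161.0, -1.555] [0.183, -0.0011, 0.0023, 0.0021, -0.001, -0.0] rows>= 1.5
```

View pics/g7s.png

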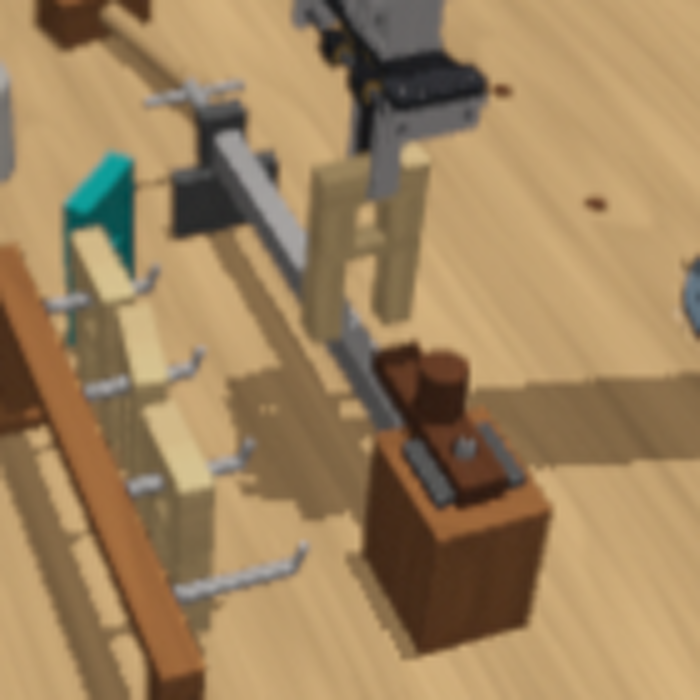

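The saddle hangs over the bar with the slot in line. Lowering.

Call:
{"name": "jog_arm", "arguments": {"series": [[0.03,-0.001,0.002,0.002,-0.001,0],[0.06,-0.001,0.002,0.002,-0.001,0],[0.09,-0.001,0.002,0.002,-0.001,0],[0.12,-0.001,0.002,0.002,-0.001,0],[0.15,-0.001,0.002,0.002,-0.001,0],[0.165,-0.001,0.002,0.002,-0.001,0],[0.176,-0.001,0.002,0.002,-0.001,0],[0.176,-0.001,0.002,0.002,-0.001,0]]}}

```text
t: 30.48
tcp_pos: [443.7, 10.1, 163.7]
tcp_rot: [[-0.001, 0.016, -1.0], [0.0, -1.0, -0.016], [-1.0, -0.0, 0.001]]
contact_force: [-0.3, 0.5, -1.8]
finger_gap: 0.252
```

```bash
python3 go.py 444.2 10 161 -1.555
```

```text
t 30.48 tcp [443.7  10.1 163.7] phi -1.555 gap mm 23.7 F [-0.3  0.5 -1.8] q [-0.23 -0.22  2.1  -0.    1.26  1.32]
[444.2, 10.0, 161.0, -1.555] [0.0054, 0.0002, -0.0009, 0.0001, 0.0004, 0.0001] rows>= 0.0
```

Down 6 more mm slowly to contact, then release with a modest opening and rise.

Call:
{"name": "jog_arm", "arguments": {"series": [[0.002,0,0,0,0,0],[0.004,0,0,0,0,0],[0.006,0,0,0,0,0],[0.007,0,0,0,0,0],[0.007,0,0,0,0,0],[0.007,0,0,0,0,0]]}}

```text
t: 31.22
tcp_pos: [443.9, 10.0, 160.8]
tcp_rot: [[-0.001, 0.016, -1.0], [0.0, -1.0, -0.016], [-1.0, -0.0, 0.001]]
contact_force: [-1.1, 0.4, 1.4]
finger_gap: 0.252
```

Call:
{"name": "jog_arm", "arguments": {"series": [[0,0,0,0,0,0],[0,0,0,0,0,0],[0,0,0,0,0,0],[0,0,0,0,0,0],[-0.04,0,0,0,0,0],[-0.1,0,0,0,0,0],[-0.2,0,0,0,0,0],[-0.2,0,0,0,0,0]], "hand": 135}}

```text
t: 32.22
tcp_pos: [446.2, 9.5, 264.8]
tcp_rot: [[0.007, 0.016, -1.0], [-0.002, -1.0, -0.016], [-1.0, 0.002, -0.007]]
contact_force: [-0.4, -0.9, -0.2]
finger_gap: 0.467
```

```bash
python3 go.py 639 148 230 0.005 / 639 148 160.5 0.005; python3 sad.py;python3 - <<'E'
from h import *
from cell import arm
crop(arm.camera("scene"),120,260,230,370,5,f"pics/g8s.png")
E
```

```text
t 32.23 tcp [446.2   9.5 264.8] phi -1.555 gap mm 43.9 F [-0.4 -0.9 -0.2] q [-0.23 -0.31  1.99 -0.    1.45  1.32]
[639.0, 148.0, 230.0, 0.005] [0.0719, -0.2708, -0.3896, -0.4964, -0.0014, -0.0023] rows>= 8.4
[639.0, 148.0, 160.5, 0.005] [0.2109, -0.271, -0.3886, -0.4964, -0.0014, -0.0023] rows>= 8.4
32.23
([642.3, 146.8], -0.02, [641.7, 147.2], [22.7, 82.7], np.int64(143))
([632.8, 42.3], -0.156, [632.1, 41.0], [25.2, 84.1], np.int64(139))
([633.1, -51.8], 0.003, [632.0, -52.4], [26.5, 82.9], np.int64(146))
```

View pics/g8s.png

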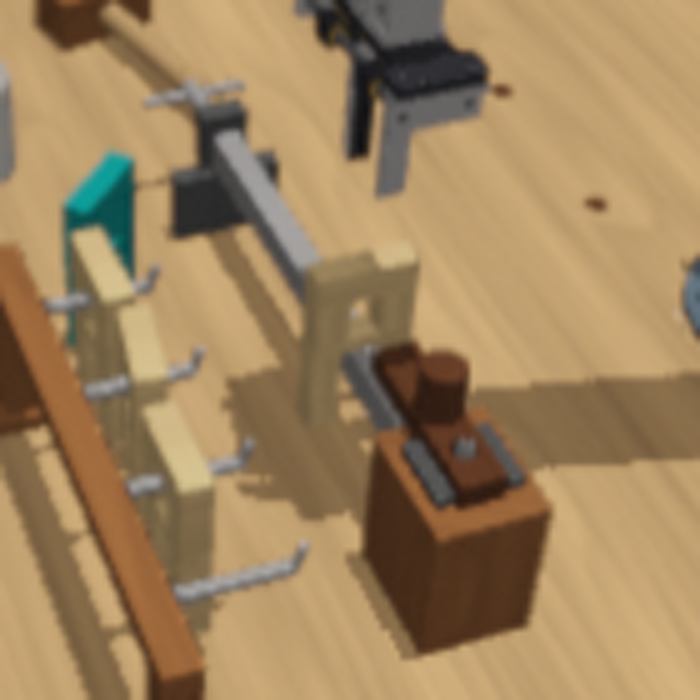

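The first saddle is down astride the bar, seen at (360, 330). Next is the saddle at y = 147.

Call:
{"name": "jog_arm", "arguments": {"series": [[0,-0.1,-0.15,-0.12,0,0],[0,-0.2,-0.3,-0.25,0,0],[0.03,-0.27,-0.39,-0.496,0,-0.002],[0.072,-0.27,-0.39,-0.496,-0.001,-0.002],[0.072,-0.27,-0.39,-0.496,-0.001,-0.002],[0.072,-0.27,-0.39,-0.496,-0.001,-0.002],[0.072,-0.27,-0.39,-0.496,-0.001,-0.002],[0.072,-0.27,-0.39,-0.496,-0.001,-0.002],[0.072,-0.27,-0.39,-0.496,-0.001,-0.002],[0.072,-0.27,-0.39,-0.496,-0.001,-0.002],[0.072,-0.27,-0.39,-0.496,-0.001,-0.002]]}}

```text
t: 33.7
tcp_pos: [636.0, 148.1, 222.9]
tcp_rot: [[-0.009, 1.0, 0.003], [0.002, 0.003, -1.0], [-1.0, -0.009, -0.002]]
contact_force: [0.3, 0.6, -0.0]
finger_gap: 0.47
```

```bash
python3 go.py 639 147.5 160.5 0.005
```

```text
t 33.7 tcp [636.  148.1 222.9] phi 0.003 gap mm 44.2 F [ 0.3  0.6 -0. ] q [0.05 0.24 1.53 0.   1.38 0.05]
[639.0, 147.5, 160.5, 0.005] [0.1248, 0.007, 0.0015, -0.0007, -0.0007, 0.0029] rows>= 1.0
```

Call:
{"name": "jog_arm", "arguments": {"series": [[0.04,0.007,0.0015,0,-0.0007,0.003],[0.08,0.007,0.0015,0,-0.0007,0.003],[0.1,0.007,0.0015,0,-0.0007,0.003],[0.115,0.007,0.0015,0,-0.0007,0.003],[0.124,0.007,0.0015,0,-0.0007,0.003],[0.124,0.007,0.0015,0,-0.0007,0.003],[0.124,0.007,0.0015,0,-0.0007,0.003]]}}

```text
t: 34.58
tcp_pos: [640.0, 147.6, 162.8]
tcp_rot: [[0.003, 1.0, 0.004], [0.0, 0.004, -1.0], [-1.0, 0.003, -0.0]]
contact_force: [0.7, -0.3, 0.3]
finger_gap: 0.467
```

Call:
{"name": "jog_arm", "arguments": {"series": [[0,0,0,0,0,0],[0,0,0,0,0,0],[0,0,0,0,0,0],[0,0,0,0,0,0],[0,0,0,0,0,0],[0,0,0,0,0,0]], "hand": 255, "grip_force": 30}}

```text
t: 35.33
tcp_pos: [639.9, 147.6, 162.4]
tcp_rot: [[0.003, 1.0, 0.004], [-0.0, 0.004, -1.0], [-1.0, 0.003, 0.0]]
contact_force: [1.5, 0.2, 1.0]
finger_gap: 0.252
```

```bash
python3 go.py 639 147.5 183.5 0.005/545 146.5 183.5 .005
```

```text
t 35.33 tcp [639.9 147.6 162.4] phi 0.004 gap mm 23.7 F [1.5 0.2 1. ] q [ 0.05  0.3   1.58 -0.    1.27  0.05]
[639.0, 147.5, 183.5, 0.005] [-0.0422, -0.0016, 0.0002, -0.0004, 0.0, -0.001] rows>= 0.3
[545.0, 146.5, 183.5, 0.005] [-0.0427, -0.1896, 0.0015, -0.0004, 0.0, -0.001] rows>= 1.6
```

Call:
{"name": "jog_arm", "arguments": {"series": [[-0.015,0,0,0,0,0],[-0.03,0,0,0,0,0],[-0.046,0,0,0,0,0],[-0.046,0,0,0,0,0],[-0.046,-0.03,0,0,0,0],[-0.046,-0.06,0.001,0,0,0],[-0.046,-0.1,0.001,0,0,0],[-0.046,-0.15,0.002,0,0,0],[-0.046,-0.19,0.002,0,0,0],[-0.046,-0.2,0.002,0,0,0],[-0.046,-0.2,0.002,0,0,0]]}}

```text
t: 36.7
tcp_pos: [539.9, 146.2, 185.1]
tcp_rot: [[0.003, 1.0, 0.004], [-0.0, 0.004, -1.0], [-1.0, 0.003, 0.0]]
contact_force: [-0.4, 0.1, -1.1]
finger_gap: 0.25
```

```bash
python3 go.py 533 -70 290 .005
```

```text
t 36.7 tcp [539.9 146.2 185.1] phi 0.004 gap mm 23.5 F [-0.4  0.1 -1.1] q [ 0.06  0.05  1.81 -0.    1.27  0.06]
[533.0, -70.0, 290.0, 0.005] [-0.2099, -0.0147, 0.4324, -0.0004, 0.0, -0.001] rows>= 3.8
```

Call:
{"name": "jog_arm", "arguments": {"series": [[-0.1,-0.01,0,0,0,0],[-0.21,-0.015,0,0,0,0],[-0.21,-0.015,0,0,0,0],[-0.21,-0.015,0.12,0,0,0],[-0.21,-0.015,0.24,0,0,0],[-0.21,-0.015,0.34,0.06,0,0],[-0.21,-0.015,0.432,0.12,0,0],[-0.21,-0.015,0.432,0.18,0,0],[-0.21,-0.015,0.432,0.24,0,0],[-0.21,-0.015,0.432,0.3,0,0],[-0.21,-0.015,0.432,0.36,0,0],[-0.21,-0.015,0.432,0.42,0,0]]}}

```text
t: 38.2
tcp_pos: [532.6, -70.0, 288.2]
tcp_rot: [[0.0, 0.253, -0.968], [0.001, -0.968, -0.253], [-1.0, -0.001, -0.0]]
contact_force: [-0.3, -0.5, -1.2]
finger_gap: 0.252
```

```bash
python3 go.py 445.5 -70 290 -1.555 /445.5 -70 250 -1.555
```

```text
t 38.2 tcp [532.6 -70.  288.2] phi -1.315 gap mm 23.7 F [-0.3 -0.5 -1.2] q [-0.34 -0.08  1.75  0.    1.47  0.97]
[445.5, -70.0, 290.0, -1.555] [-0.0036, -0.0439, 0.1685, 0.0763, -0.0001, 0.0002] rows>= 1.4
[445.5, -70.0, 250.0, -1.555] [0.0764, -0.0439, 0.1686, 0.0763, -0.0001, 0.0002] rows>= 1.5
```

Call:
{"name": "jog_arm", "arguments": {"series": [[0,-0.004,0.0066,0.076,0,0],[0,-0.02,0.06,0.076,0,0],[0,-0.034,0.12,0.076,0,0],[0,-0.044,0.1685,0.076,0,0],[0,-0.044,0.1685,0.076,0,0],[0.04,-0.044,0.1685,0.076,0,0],[0.07,-0.044,0.1685,0.076,0,0],[0.076,-0.044,0.1685,0.076,0,0],[0.076,-0.044,0.1685,0.076,0,0],[0.076,-0.044,0.1685,0.076,0,0]]}}

```text
t: 39.45
tcp_pos: [446.1, -70.5, 252.4]
tcp_rot: [[0.003, 0.023, -1.0], [-0.001, -1.0, -0.023], [-1.0, 0.001, -0.003]]
contact_force: [-0.1, -0.6, -0.9]
finger_gap: 0.255
```

```bash
python3 go.py 445.5 -70 162 -1.555
```

```text
t 39.45 tcp [446.1 -70.5 252.4] phi -1.548 gap mm 23.9 F [-0.1 -0.6 -0.9] q [-0.41 -0.28  1.99  0.    1.43  1.14]
[445.5, -70.0, 162.0, -1.555] [0.1807, -0.0012, 0.0019, 0.0023, -0.0011, -0.0002] rows>= 1.4
```

Call:
{"name": "jog_arm", "arguments": {"series": [[0.03,-0.001,0.002,0.002,-0.001,0],[0.06,-0.001,0.002,0.002,-0.001,0],[0.09,-0.001,0.002,0.002,-0.001,0],[0.12,-0.001,0.002,0.002,-0.001,0],[0.15,-0.001,0.002,0.002,-0.001,0],[0.163,-0.001,0.002,0.002,-0.001,0],[0.172,-0.001,0.002,0.002,-0.001,0],[0.178,-0.001,0.002,0.002,-0.001,0],[0.182,-0.001,0.002,0.002,-0.001,0],[0.182,-0.001,0.002,0.002,-0.001,0]]}}

```text
t: 40.7
tcp_pos: [445.5, -70.1, 162.3]
tcp_rot: [[0.0, 0.017, -1.0], [-0.0, -1.0, -0.017], [-1.0, 0.0, -0.0]]
contact_force: [-2.7, 1.0, 5.7]
finger_gap: 0.254
```

```bash
python3 go.py 445.5 -70 162 -1.555
```

```text
t 40.7 tcp [445.5 -70.1 162.3] phi -1.554 gap mm 23.9 F [-2.7  1.   5.7] q [-0.41 -0.2   2.09 -0.    1.25  1.15]
[445.5, -70.0, 162.0, -1.555] [0.0007, -0.0001, -0.0001, 0.0004, -0.0001, -0.0001] rows>= 0.0
```

Call:
{"name": "jog_arm", "arguments": {"series": [[0,0,0,0,0,0],[0,0,0,0,0,0],[0,0,0,0,0,0],[0,0,0,0,0,0],[-0.04,0,0,0,0,0],[-0.1,0,0,0,0,0],[-0.2,0,0,0,0,0],[-0.2,0,0,0,0,0]], "hand": 135}}

```text
t: 41.7
tcp_pos: [447.1, -70.8, 265.1]
tcp_rot: [[0.007, 0.017, -1.0], [-0.004, -1.0, -0.017], [-1.0, 0.004, -0.007]]
contact_force: [-1.1, -0.3, -0.1]
finger_gap: 0.468
```

```bash
python3 sad.py;python3 go.py 632 41 230 -0.165 ;python3 - <<'E'
from h import *
from cell import arm
crop(arm.camera("scene"),110,240,230,370,5,f"pics/g9s.png")
crop(arm.camera("top"),160,215,160,290,6,f"pics/g9t.png")
E
```

```text
41.7
([632.5, 41.4], -0.175, [632.6, 41.0], [25.1, 85.5], np.int64(143))
([633.3, -51.6], 0.001, [632.0, -52.4], [26.5, 82.9], np.int64(155))
t 41.75 tcp [445.9 -70.3 262.4] phi -1.554 gap mm 44.6 F [ 0.1 -0.1 -0.6] q [-0.41 -0.29  1.98 -0.    1.45  1.15]
[632.0, 41.0, 230.0, -0.165] [0.0656, -0.2163, -0.3758, -0.4421, -0.0004, -0.0011] rows>= 7.4
```

View pics/g9s.png

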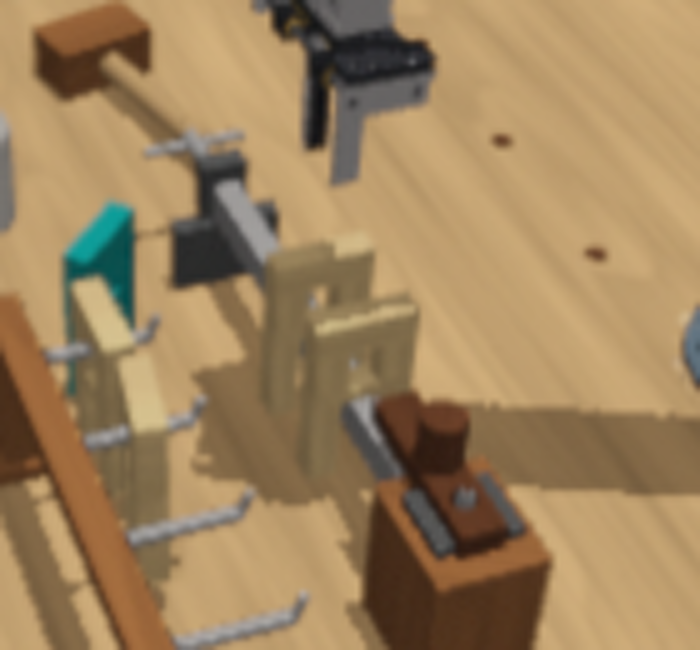

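View pics/g9t.png

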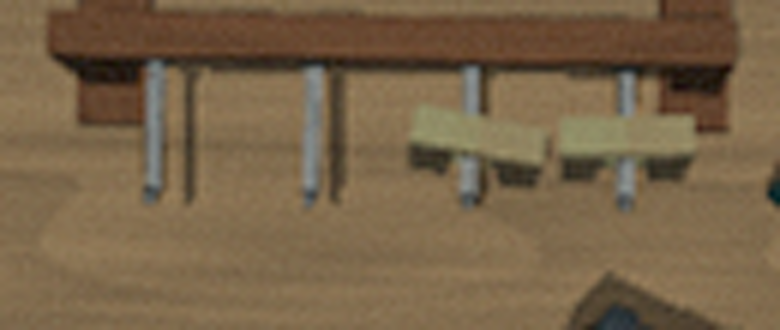

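Two saddles are down on the bar. The twisted one is at (632.5, 41), yaw -0.175. I'll grip it at that angle, then square it on the peg before lifting it off.

Call:
{"name": "jog_arm", "arguments": {"series": [[0,-0.07,-0.12,-0.1,0,0],[0,-0.15,-0.25,-0.2,0,0],[0.03,-0.216,-0.376,-0.445,0,-0.001],[0.066,-0.216,-0.376,-0.445,0,-0.001],[0.066,-0.216,-0.376,-0.445,0,-0.001],[0.066,-0.216,-0.376,-0.445,0,-0.001],[0.066,-0.216,-0.376,-0.445,0,-0.001],[0.066,-0.216,-0.376,-0.445,0,-0.001],[0.066,-0.216,-0.376,-0.445,0,-0.001],[0.066,-0.216,-0.376,-0.445,0,-0.001]]}}

```text
t: 43.1
tcp_pos: [630.5, 41.3, 226.3]
tcp_rot: [[-0.005, 0.988, -0.157], [0.002, -0.157, -0.988], [-1.0, -0.005, -0.002]]
contact_force: [-0.1, 0.9, -0.2]
finger_gap: 0.469
```

```bash
python3 go.py 632 41.3 161 -0.172
```

```text
t 43.1 tcp [630.5  41.3 226.3] phi -0.157 gap mm 44.1 F [-0.1  0.9 -0.2] q [-0.11  0.19  1.58  0.    1.37  0.04]
[632.0, 41.3, 161.0, -0.172] [0.1307, 0.0035, -0.0002, 0.0047, -0.0005, 0.0015] rows>= 1.0
```

Call:
{"name": "jog_arm", "arguments": {"series": [[0.04,0.0035,0,0.005,0,0.0015],[0.08,0.0035,0,0.005,0,0.0015],[0.105,0.0035,0,0.005,0,0.0015],[0.12,0.0035,0,0.005,0,0.0015],[0.13,0.0035,0,0.005,0,0.0015],[0.13,0.0035,0,0.005,0,0.0015],[0.13,0.0035,0,0.005,0,0.0015]]}}

```text
t: 43.98
tcp_pos: [633.0, 41.1, 163.2]
tcp_rot: [[0.003, 0.985, -0.171], [0.001, -0.171, -0.985], [-1.0, 0.003, -0.002]]
contact_force: [-0.1, -0.3, -0.2]
finger_gap: 0.474
```

Call:
{"name": "jog_arm", "arguments": {"series": [[0,0,0,0,0,0],[0,0,0,0,0,0],[0,0,0,0,0,0],[0,0,0,0,0,0],[0,0,0,0,0,0],[0,0,0,0,0,0]], "hand": 255, "grip_force": 30}}

```text
t: 44.72
tcp_pos: [632.6, 41.2, 162.8]
tcp_rot: [[0.002, 0.985, -0.171], [0.001, -0.171, -0.985], [-1.0, 0.002, -0.002]]
contact_force: [-1.4, 0.2, 2.9]
finger_gap: 0.253
```

```bash
python3 go.py 632 47.5 170 0.005/ 632 47.5 184 0.005/545 46.5 184 .005
```

```text
t 44.73 tcp [632.6  41.2 162.8] phi -0.172 gap mm 23.8 F [-1.4  0.2  2.9] q [-0.11  0.25  1.64  0.    1.26  0.06]
[632.0, 47.5, 170.0, 0.005] [-0.0144, -0.0034, -0.0123, -0.0562, -0.0005, -0.0006] rows>= 0.9
[632.0, 47.5, 184.0, 0.005] [-0.0424, -0.0033, -0.0123, -0.0562, -0.0005, -0.0006] rows>= 0.9
[545.0, 46.5, 184.0, 0.005] [-0.0428, -0.1744, 0.0193, -0.0562, -0.0005, -0.0006] rows>= 1.4
```

Call:
{"name": "jog_arm", "arguments": {"series": [[-0.01,0,0,0,0,0],[-0.02,-0.003,-0.012,-0.056,0,0],[-0.03,-0.003,-0.012,-0.056,0,0],[-0.046,-0.003,-0.012,-0.056,0,0],[-0.046,-0.003,-0.012,-0.056,0,0],[-0.046,-0.003,-0.012,-0.056,0,0],[-0.046,-0.046,-0.004,-0.056,0,0],[-0.046,-0.089,0.0035,-0.056,0,0],[-0.046,-0.131,0.011,-0.056,0,0],[-0.046,-0.174,0.019,-0.056,0,0],[-0.046,-0.184,0.021,-0.056,0,0],[-0.046,-0.184,0.021,-0.056,0,0]]}}

```text
t: 46.22
tcp_pos: [540.4, 46.4, 185.4]
tcp_rot: [[0.003, 1.0, 0.004], [0.001, 0.004, -1.0], [-1.0, 0.003, -0.001]]
contact_force: [0.7, -1.4, -1.2]
finger_gap: 0.251
```

```bash
python3 go.py 533 -150 290 .005
```

```text
t 46.23 tcp [540.4  46.4 185.4] phi 0.004 gap mm 23.6 F [ 0.7 -1.4 -1.2] q [-0.12  0.01  1.85  0.    1.28 -0.13]
[533.0, -150.0, 290.0, 0.005] [-0.2097, -0.0158, 0.3924, -0.0003, -0.0004, -0.0008] rows>= 3.6
```

Call:
{"name": "jog_arm", "arguments": {"series": [[-0.125,-0.01,0,0,0,0],[-0.25,-0.016,0,0,0,0],[-0.25,-0.016,0,0,0,0],[-0.25,-0.016,0.12,0,0,0],[-0.25,-0.016,0.24,0,0,0],[-0.25,-0.016,0.34,0,0,0],[-0.25,-0.016,0.392,0.06,0,0],[-0.25,-0.016,0.392,0.12,0,0],[-0.25,-0.016,0.392,0.18,0,0],[-0.25,-0.016,0.392,0.24,0,0],[-0.25,-0.016,0.392,0.3,0,0],[-0.25,-0.016,0.392,0.36,0,0]]}}

```text
t: 47.72
tcp_pos: [532.8, -149.8, 308.3]
tcp_rot: [[-0.0, 0.429, -0.903], [0.002, -0.903, -0.429], [-1.0, -0.002, -0.001]]
contact_force: [0.5, 0.4, -0.9]
finger_gap: 0.254
```

```bash
python3 go.py 446.8 -150 300 -1.555 /446.8 -150 250 -1.555
```

```text
t 47.73 tcp [ 532.8 -149.8  308.3] phi -1.127 gap mm 23.9 F [ 0.5  0.4 -0.9] q [-0.48 -0.05  1.69  0.    1.5   0.65]
[446.8, -150.0, 300.0, -1.555] [0.0167, -0.0734, 0.1555, 0.1362, -0.0002, 0.0008] rows>= 2.3
[446.8, -150.0, 250.0, -1.555] [0.1167, -0.0732, 0.1556, 0.1362, -0.0002, 0.0008] rows>= 2.3
```

Call:
{"name": "jog_arm", "arguments": {"series": [[0,0,0,0.06,0,0],[0,0,0,0.12,0,0],[0,0,0,0.136,0,0],[0,-0.025,0.05,0.136,0,0],[0,-0.05,0.105,0.136,0,0],[0.01,-0.0733,0.1555,0.136,0,0.0008],[0.04,-0.0733,0.1555,0.136,0,0.0008],[0.08,-0.0733,0.1555,0.136,0,0.0008],[0.11,-0.0733,0.1555,0.136,0,0.0008],[0.116,-0.0733,0.1555,0.136,0,0.0008],[0.116,-0.0733,0.1555,0.136,0,0.0008]]}}

```text
t: 49.1
tcp_pos: [447.2, -150.5, 251.8]
tcp_rot: [[0.002, 0.023, -1.0], [-0.001, -1.0, -0.023], [-1.0, 0.001, -0.002]]
contact_force: [0.4, -0.4, -1.6]
finger_gap: 0.249
```

```bash
python3 go.py 446.8 -150 162.3 -1.555;python3 - <<'E'
from h import *
from cell import arm
crop(arm.camera("scene"),100,240,220,360,5,f"pics/g10s.png")
E
```

```text
t 49.1 tcp [ 447.2 -150.5  251.8] phi -1.548 gap mm 23.4 F [ 0.4 -0.4 -1.6] q [-0.57 -0.23  1.95  0.    1.42  0.98]
[446.8, -150.0, 162.3, -1.555] [0.179, -0.0012, 0.0012, 0.0023, -0.0008, -0.0003] rows>= 1.4
```

View pics/g10s.png

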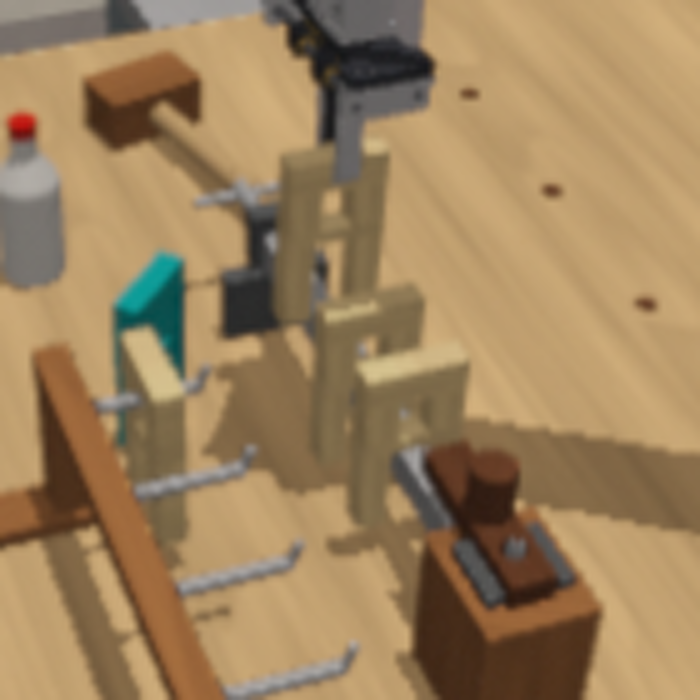

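The third saddle is above the bar, straight and centred in the grip. Lowering.

Call:
{"name": "jog_arm", "arguments": {"series": [[0.03,-0.001,0.001,0.002,-0.001,0],[0.06,-0.001,0.001,0.002,-0.001,0],[0.09,-0.001,0.001,0.002,-0.001,0],[0.12,-0.001,0.001,0.002,-0.001,0],[0.15,-0.001,0.001,0.002,-0.001,0],[0.163,-0.001,0.001,0.002,-0.001,0],[0.171,-0.001,0.001,0.002,-0.001,0],[0.176,-0.001,0.001,0.002,-0.001,0],[0.179,-0.001,0.001,0.002,-0.001,0],[0.179,-0.001,0.001,0.002,-0.001,0]]}}

```text
t: 50.4
tcp_pos: [446.7, -150.2, 162.6]
tcp_rot: [[-0.0, 0.017, -1.0], [-0.001, -1.0, -0.017], [-1.0, 0.001, 0.0]]
contact_force: [-0.7, -0.5, -1.5]
finger_gap: 0.255
```

```bash
python3 go.py
```

```text
t 50.4 tcp [ 446.7 -150.2  162.6] phi -1.554 gap mm 24.0 F [-0.7 -0.5 -1.5] q [-0.56 -0.14  2.04 -0.    1.24  0.99]
```

Not yet in contact, so a touch further, then release.

Call:
{"name": "jog_arm", "arguments": {"series": [[0.002,0,0,0,0,0],[0.003,0,0,0,0,0],[0.004,0,0,0,0,0],[0.004,0,0,0,0,0]]}}

```text
t: 50.9
tcp_pos: [446.6, -150.1, 160.4]
tcp_rot: [[-0.001, 0.017, -1.0], [-0.001, -1.0, -0.017], [-1.0, 0.001, 0.001]]
contact_force: [-0.2, 0.1, -1.2]
finger_gap: 0.256
```

Call:
{"name": "jog_arm", "arguments": {"series": [[0,0,0,0,0,0],[0,0,0,0,0,0],[0,0,0,0,0,0],[0,0,0,0,0,0],[-0.04,0,0,0,0,0],[-0.1,0,0,0,0,0],[-0.2,0,0,0,0,0],[-0.2,0,0,0,0,0]], "hand": 135}}

```text
t: 51.9
tcp_pos: [448.7, -151.2, 265.0]
tcp_rot: [[0.007, 0.017, -1.0], [-0.006, -1.0, -0.017], [-1.0, 0.006, -0.007]]
contact_force: [-1.0, -0.2, 0.2]
finger_gap: 0.468
```

```bash
python3 sad.py;python3 go.py 632.5 -52 230 0.005
```

```text
51.9
([633.2, -51.6], 0.008, [632.0, -52.4], [26.5, 82.9], np.int64(153))
t 51.95 tcp [ 447.6 -150.5  262.3] phi -1.554 gap mm 44.2 F [-0.7 -0.2 -0.3] q [-0.56 -0.24  1.94 -0.    1.44  0.99]
[632.5, -52.0, 230.0, 0.005] [0.065, -0.1911, -0.3729, -0.4963, 0.0001, -0.0016] rows>= 8.3
```

Call:
{"name": "jog_arm", "arguments": {"series": [[0,-0.07,-0.12,-0.1,0,0],[0,-0.14,-0.25,-0.2,0,0],[0.03,-0.191,-0.373,-0.496,0,-0.0015],[0.06,-0.191,-0.373,-0.496,0,-0.0015],[0.06,-0.191,-0.373,-0.496,0,-0.0015],[0.06,-0.191,-0.373,-0.496,0,-0.0015],[0.06,-0.191,-0.373,-0.496,0,-0.0015],[0.06,-0.191,-0.373,-0.496,0,-0.0015],[0.06,-0.191,-0.373,-0.496,0,-0.0015],[0.06,-0.191,-0.373,-0.496,0,-0.0015],[0.06,-0.191,-0.373,-0.496,0,-0.0015]]}}

```text
t: 53.32
tcp_pos: [631.1, -51.3, 229.1]
tcp_rot: [[-0.005, 1.0, 0.003], [0.002, 0.003, -1.0], [-1.0, -0.005, -0.002]]
contact_force: [0.0, -0.6, -0.2]
finger_gap: 0.466
```

```bash
python3 go.py 632.5 -52 161 0.005; python3 - <<'E'
from h import *
from cell import arm
crop(arm.camera("scene"),100,240,220,360,5,f"pics/g11s.png")
E
```

```text
t 53.33 tcp [631.1 -51.3 229.1] phi 0.003 gap mm 43.8 F [ 0.  -0.6 -0.2] q [-0.26  0.19  1.58  0.    1.38 -0.26]
[632.5, -52.0, 161.0, 0.005] [0.1362, 0.0036, 0.0017, -0.0006, -0.0007, 0.0016] rows>= 1.1
```

View pics/g11s.png

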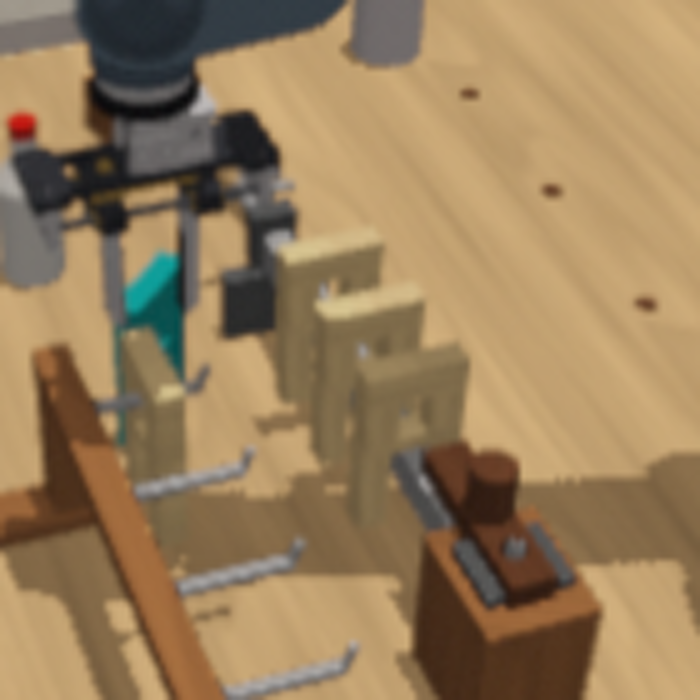

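Three saddles are evenly placed on the bar, and the last one still hangs on its peg below the gripper. Going down to grip.

Call:
{"name": "jog_arm", "arguments": {"series": [[0.04,0.0035,0.0015,0,0,0.0015],[0.08,0.0035,0.0015,0,0,0.0015],[0.105,0.0035,0.0015,0,0,0.0015],[0.12,0.0035,0.0015,0,0,0.0015],[0.134,0.0035,0.0015,0,0,0.0015],[0.134,0.0035,0.0015,0,0,0.0015],[0.134,0.0035,0.0015,0,0,0.0015]]}}

```text
t: 54.25
tcp_pos: [633.4, -52.1, 163.8]
tcp_rot: [[0.002, 1.0, 0.004], [0.002, 0.004, -1.0], [-1.0, 0.002, -0.002]]
contact_force: [0.9, -0.9, -0.3]
finger_gap: 0.47
```

Call:
{"name": "jog_arm", "arguments": {"series": [[0,0,0,0,0,0],[0,0,0,0,0,0],[0,0,0,0,0,0],[0,0,0,0,0,0],[0,0,0,0,0,0],[0,0,0,0,0,0]], "hand": 255, "grip_force": 30}}

```text
t: 55.0
tcp_pos: [633.1, -52.1, 163.4]
tcp_rot: [[0.001, 1.0, 0.004], [0.002, 0.004, -1.0], [-1.0, 0.001, -0.002]]
contact_force: [-1.6, 0.1, 2.7]
finger_gap: 0.249
```

```bash
python3 go.py 540 -53 184 .005
```

```text
t 55.0 tcp [633.1 -52.1 163.4] phi 0.004 gap mm 23.4 F [-1.6  0.1  2.7] q [-0.26  0.25  1.63  0.    1.26 -0.27]
[540.0, -53.0, 184.0, 0.005] [-0.0413, -0.1862, 0.001, -0.0003, -0.0006, -0.0004] rows>= 1.5
```

Call:
{"name": "jog_arm", "arguments": {"series": [[-0.015,0,0,0,0,0],[-0.03,0,0,0,0,0],[-0.046,0,0,0,0,0],[-0.046,0,0,0,0,0],[-0.046,-0.03,0,0,0,0],[-0.046,-0.06,0.001,0,0,0],[-0.046,-0.1,0.001,0,0,0],[-0.046,-0.15,0.002,0,0,0],[-0.046,-0.186,0.002,0,0,0],[-0.046,-0.186,0.002,0,0,0]]}}

```text
t: 56.25
tcp_pos: [539.4, -53.4, 186.0]
tcp_rot: [[0.001, 1.0, 0.004], [0.002, 0.004, -1.0], [-1.0, 0.001, -0.002]]
contact_force: [-0.4, 1.4, -1.0]
finger_gap: 0.253
```

```bash
python3 go.py 533 -230 315 .005
```

```text
t 56.25 tcp [539.4 -53.4 186. ] phi 0.004 gap mm 23.8 F [-0.4  1.4 -1. ] q [-0.31  0.01  1.85  0.    1.28 -0.31]
[533.0, -230.0, 315.0, 0.005] [-0.2588, -0.0137, 0.3527, -0.0005, -0.0006, -0.0004] rows>= 3.5
```

Call:
{"name": "jog_arm", "arguments": {"series": [[-0.125,-0.01,0,0,0,0],[-0.25,-0.016,0,0,0,0],[-0.265,-0.016,0,0,0,0],[-0.265,-0.016,0,0,0,0],[-0.265,-0.016,0.12,0,0,0],[-0.265,-0.016,0.24,0,0,0],[-0.265,-0.016,0.352,0,0,0],[-0.265,-0.016,0.352,0.06,0,0],[-0.265,-0.016,0.352,0.12,0,0],[-0.265,-0.016,0.352,0.18,0,0],[-0.265,-0.016,0.352,0.24,0,0],[-0.265,-0.016,0.352,0.3,0,0]]}}

```text
t: 57.75
tcp_pos: [531.9, -229.2, 314.6]
tcp_rot: [[-0.003, 0.59, -0.807], [0.005, -0.807, -0.59], [-1.0, -0.006, -0.0]]
contact_force: [0.9, 0.7, -1.4]
finger_gap: 0.253
```

```bash
python3 go.py 448.1 -230 315 -1.555 /448.1 -230 250 -1.555
```

```text
t 57.75 tcp [ 531.9 -229.2  314.6] phi -0.94 gap mm 23.8 F [ 0.9  0.7 -1.4] q [-0.6   0.01  1.61  0.    1.52  0.34]
[448.1, -230.0, 315.0, -1.555] [-0.0002, -0.0975, 0.1362, 0.1958, 0.0005, 0.0019] rows>= 3.3
[448.1, -230.0, 250.0, -1.555] [0.1298, -0.0967, 0.1363, 0.1958, 0.0005, 0.0019] rows>= 3.3
```

Call:
{"name": "jog_arm", "arguments": {"series": [[0,0,0,0.06,0,0],[0,0,0,0.12,0,0],[0,0,0,0.18,0,0],[0,-0.03,0.045,0.196,0,0],[0,-0.065,0.09,0.196,0,0.001],[0,-0.097,0.136,0.196,0.0005,0.002],[0.02,-0.097,0.136,0.196,0.0005,0.002],[0.06,-0.097,0.136,0.196,0.0005,0.002],[0.1,-0.097,0.136,0.196,0.0005,0.002],[0.125,-0.097,0.136,0.196,0.0005,0.002],[0.13,-0.097,0.136,0.196,0.0005,0.002],[0.13,-0.097,0.136,0.196,0.0005,0.002]]}}

```text
t: 59.25
tcp_pos: [449.4, -231.2, 253.4]
tcp_rot: [[0.005, 0.022, -1.0], [-0.004, -1.0, -0.022], [-1.0, 0.004, -0.005]]
contact_force: [-0.0, -0.3, -1.0]
finger_gap: 0.254
```

```bash
python3 go.py 448.1 -230 162 -1.555;python3 - <<'E'
from h import *
from cell import arm
crop(arm.camera("scene"),100,240,220,360,5,f"pics/g12s.png")
E
```

```text
t 59.25 tcp [ 449.4 -231.2  253.4] phi -1.549 gap mm 23.9 F [-0.  -0.3 -1. ] q [-0.7  -0.14  1.87  0.    1.41  0.85]
[448.1, -230.0, 162.0, -1.555] [0.1827, -0.0032, 0.0035, 0.0019, -0.0016, -0.0012] rows>= 1.5
```

View pics/g12s.png

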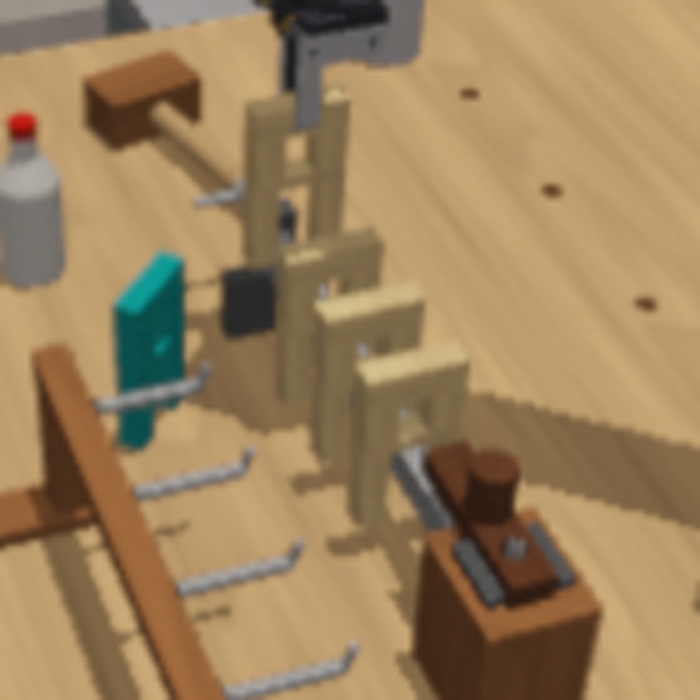

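The last saddle is over the bar, in line. Lowering.

Call:
{"name": "jog_arm", "arguments": {"series": [[0.03,-0.003,0.003,0.002,-0.0015,-0.001],[0.06,-0.003,0.0035,0.002,-0.0015,-0.001],[0.09,-0.003,0.0035,0.002,-0.0015,-0.001],[0.12,-0.003,0.0035,0.002,-0.0015,-0.001],[0.15,-0.003,0.0035,0.002,-0.0015,-0.001],[0.165,-0.003,0.0035,0.002,-0.0015,-0.001],[0.175,-0.003,0.0035,0.002,-0.0015,-0.001],[0.18,-0.003,0.0035,0.002,-0.0015,-0.001],[0.184,-0.003,0.0035,0.002,-0.0015,-0.001],[0.184,-0.003,0.0035,0.002,-0.0015,-0.001]]}}

```text
t: 60.55
tcp_pos: [448.3, -230.2, 163.4]
tcp_rot: [[0.001, 0.015, -1.0], [-0.001, -1.0, -0.015], [-1.0, 0.001, -0.001]]
contact_force: [-3.2, 2.2, 8.4]
finger_gap: 0.253
```

```bash
python3 go.py
```

```text
t 60.55 tcp [ 448.3 -230.2  163.4] phi -1.555 gap mm 23.8 F [-3.2  2.2  8.4] q [-0.7  -0.06  1.96 -0.    1.24  0.86]
```

Seated (8 N up, TCP height matches the grip height). Release, rise, and retreat for a clear look.

Call:
{"name": "jog_arm", "arguments": {"series": [[0,0,0,0,0,0],[0,0,0,0,0,0],[0,0,0,0,0,0],[0,0,0,0,0,0],[-0.04,0,0,0,0,0],[-0.1,0,0,0,0,0],[-0.2,0,0,0,0,0],[-0.25,0,0,0,0,0],[-0.25,0,0,0,0,0]], "hand": 135}}

```text
t: 61.68
tcp_pos: [448.7, -230.6, 288.3]
tcp_rot: [[0.003, 0.015, -1.0], [-0.004, -1.0, -0.015], [-1.0, 0.004, -0.003]]
contact_force: [-0.5, 0.0, -0.5]
finger_gap: 0.469
```

```bash
python3 go.py 250 -480 350 -1.555
```

```text
t 61.67 tcp [ 448.7 -230.6  288.3] phi -1.556 gap mm 44.1 F [-0.5  0.  -0.5] q [-0.7  -0.17  1.83 -0.    1.47  0.86]
[250.0, -480.0, 350.0, -1.555] [-0.123, 0.493, 0.4045, -0.0002, -0.0011, -0.0011] rows>= 5.2
```

Call:
{"name": "jog_arm", "arguments": {"series": [[-0.123,0,0,0,0,0],[-0.123,0.2,0.2,0,0,0],[-0.123,0.49,0.4,0,0,0],[-0.123,0.49,0.4,0,0,0],[-0.123,0.49,0.4,0,0,0],[-0.123,0.49,0.4,0,0,0],[-0.123,0.49,0.4,0,0,0],[-0.123,0.49,0.4,0,0,0],[-0.123,0.49,0.4,0,0,0]]}}

```text
t: 62.8
tcp_pos: [252.6, -476.8, 347.3]
tcp_rot: [[-0.0, 0.017, -1.0], [0.0, -1.0, -0.017], [-1.0, -0.0, 0.0]]
contact_force: [1.0, -0.4, 0.1]
finger_gap: 0.468
```

```bash
python3 - <<'E'
from h import *
from cell import arm
from sad import saddles
from meas import *
t=arm.camera("top");s=arm.camera("scene")
pickle.dump(t,open("top2.pkl","wb"));pickle.dump(s,open("scene2.pkl","wb"))
crop(s,90,240,220,360,4,"pics/g13s.png");crop(t,150,250,160,350,4.2,"pics/g13t.png")
for o in saddles(t,183,(215,255,215,330)): print(o)
for nm,u in (("clamp pos",0),):pass
# expected arm after turning, on pin
im=None
for n,c,(r0,r1,c0,c1,f) in (("t",t,(215,250,170,260,8)),("s",s,(170,260,280,360,7))):
    im=cv2.resize(c["pixels"][r0:r1,c0:c1,::-1],None,fx=f,fy=f,interpolation=cv2.INTER_CUBIC)
    drawbox(im,c,boxpts((445.7,-79),.016,36,150,130,152,(0,225)),(0,0,255),f,c0,r0)
    cv2.imwrite(f"pics/arm_{n}.png",im)
# glue, plane, mallet shifts: difference of pictures
t0=pickle.load(open("top0.pkl","rb"))
d=np.abs(t["pixels"].astype(int)-t0["pixels"]).max(2)>45
for n,(a,b,c1,c2) in {"glue":(170,200,345,375),"plane":(170,225,118,150),"mallet":(212,250,348,428)}.items(): print(n,d[a:b,c1:c2].sum())
E
```

```text
([448.4, -71.6], 1.568, [448.6, -71.8], [26.1, 85.4], np.int64(142))
([451.1, -151.7], -1.563, [449.9, -152.1], [22.5, 85.5], np.int64(150))
([446.2, 8.3], -1.556, [445.4, 10.1], [26.1, 81.6], np.int64(157))
([449.7, -232.3], -1.56, [449.3, -230.5], [22.5, 82.0], np.int64(137))
glue 0
plane 0
mallet 0
```

View pics/g13s.png

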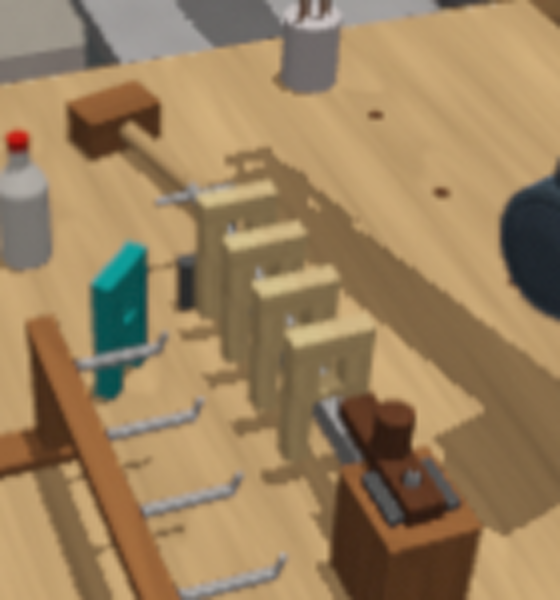

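View pics/g13t.png

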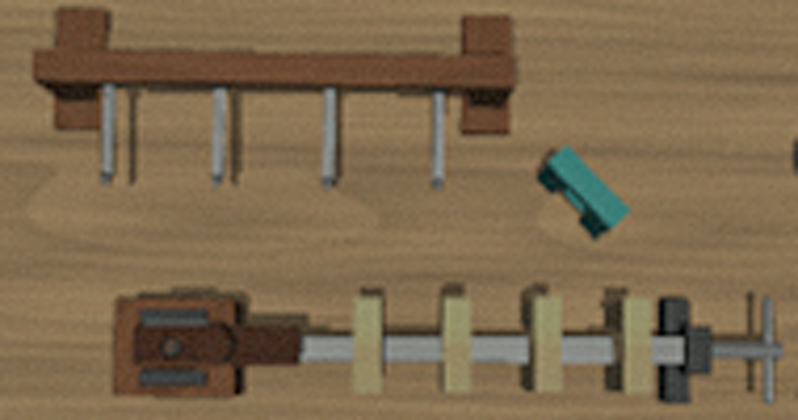

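View pics/arm_s.png

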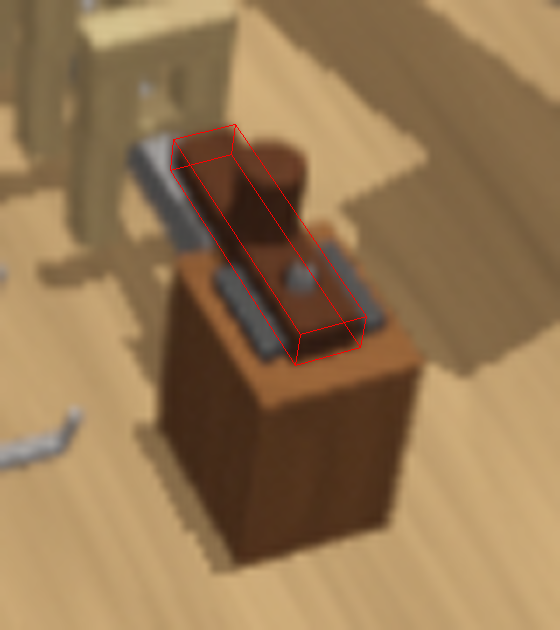

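All four saddles are down on the bar 80 mm apart and square. The arm lies level between the ribs where predicted, its long end over the bar. Handing in.

```bash
python3 -c "
from cell import arm
print(arm.sense()['contact_force']);print(arm.sign_off())"
```

```text
[-0.06835195  0.97127258  0.70947238]
the job is handed in; nothing more can be done
None
```

The job is handed in at about 63 s of the 210 s allowed. All four plywood saddles are astride the bar, and the stop arm is turned end for end and back down on its pin. The hand-in gives no verdict, so what follows is from my own last checks.

- **Saddles:** the last top view puts them at world y ≈ 10, -71, -151 and -232, about 80 mm apart. They are square to the bar within about 0.03 rad and within about 5 mm of its line. The wrist force showed contact with the bar for the first, second and fourth. The third showed no clear contact and was let go within about 2 mm of full depth, but looks seated in both views. I judged their height and uprightness from the gripper height at release and the pictures, not by a separate measurement.
- **Stop arm:** a predicted outline of the seated arm, drawn on the scene view, matches it lying flat between the ribs with the pin showing in its hole and the long end over the bar.
- **Glue, plane and mallet:** before-and-after top views show no change at any of them. The gripper is well clear and touching nothing.

Two things went wrong along the way:
- **First grip on the knob:** a finger caught the pin, with about 31 N sideways at the wrist. I opened the gripper and gripped higher, and the arm had not come off its pin.
- **Knocked saddle:** the saddle third from the left in the top view (y ≈ 50) was knocked askew on its peg. I gripped it at its new angle and squared it up before lifting it off.

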